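# Reload the rock-disc fixture and lock it

## Robot

A 6-joint arm with a two-finger parallel gripper is mounted at the origin on the work surface. World frame = base frame: x ahead of the robot, y to its left, z up, the work surface at z = 0. Lengths are in mm, angles in rad, forces in N, time in s.
With the tool pointing down it reaches from about 275 to 725 mm from the base axis. Payload 5.6 kg.
Tool frame: the origin (TCP) lies on the centre line of the jaws, within the pads' length; the fingertips stand 8 mm ahead of it and the grasp point (between the pads) lies 11 mm behind it; z points along the fingers, y is the direction in which the jaws open and shut (so a half turn about z gives the same grasp; the last joint's range is limited). The gripper opens to 85 mm and grips with 20 to 120 N. Pads are 22 mm wide; open, the fingers measure 114 mm over their backs; the gripper's body (76 mm by 85 mm) begins 54 mm behind the grasp point. The pads swing forward as they close: fully open they stand 13 mm farther back than shut.
Start: joints at [1.604, 0.255, 0.108, 0, -1.424, -0.285], TCP at [137.004, 532.656, 239.283] pointing down, gripper open.
Joint ranges: [-2.95, 2.95], [-1.21, 1.97], [-1.09, 1.5], [-2.87, 1.71], [-2.94, -0.07], [-3.05, 3.05]. Speed limits (rad/s): [2.57, 2.57, 3.14, 3.14, 3.14, 3.14].

## Interface

Orientations are given as a unit quaternion [w, x, y, z].
In Python, from rig import ctrl gives the robot as it stands.
- The arm moves only by the tool jog_arm, never from a script. Its argument "commands" is a list of rows, each an object of numbers: "grip": the opening, from 0 (shut) to 1 (fully open); "x", "y", "z": the shift along the tool's x, y, z in m; "twist": the turn about the tool's z in rad. In form: [{"grip": .., "x": .., "y": .., "z": .., "twist": ..}, ...]. A call has 1 to 20 rows; each row shifts and turns the pose as measured when the row begins, along the tool's axes as they then stand; what a row does not reach is not made up. A row lasts 1/10 s, in which the tool goes at most 50 mm and 8.59 degrees, less where a joint would pass 70% of its speed; a pose out of reach is approached as far as the arm can. A call is refused whole if a number of a shift passes 0.05 or a number of a turn 0.15, either way. A call with a gripper value outside its range is refused whole. The fingers move at their own pace and stop on an object; "force" is the grip in N (left out, the last holds). Time passes only in rows, so rows that do not move let the fingers close. It gives the time, the measured TCP pose, the force and the opening at its end, in the units of the state.
- ctrl.read_state(): the state, without advancing time (a new reading comes with each control period).
- ctrl.get_image(name): name is "scene" or "top"; returns (picture, depth): 420x560x3 uint8, red, green, blue; 420x560 float32, mm along the optical axis (not along the pixel's ray), 0 where there is no reading.
- ctrl.get_calibration(name): a dict with "fx", "fy", "cx", "cy" (pixels), "pose" (4x4, takes a point from camera to world coordinates). Camera axes: x right, y up, looking along -z (the intrinsics and any distortion apply to the point x, -y, -z); pixel columns grow to the right and rows downward; lengths in mm; the calibration is good to about 2 mm. A picture is of the moment at which its call begins. get_calibration takes no time and is no camera call.
- ctrl.job_done(): hands the job in, once; it reports no verdict.
Trained networks look in the newest picture that a camera, given by its name, has taken for a name from the list of things; names that differ only in an ending like _2 or _b are one class to them, and where a whole thing is asked for, a point or a joint stands for the part that bears it (a point fixed in the world has none). Each returns a list of dicts, best first, with "confidence" (0 to 1); they miss things now and then, are a little off and sometimes report something else, mostly with a low value. They report only what shows in the picture. A call takes as long as a camera call. They do not tell look-alikes from the thing itself.
- ctrl.search_frame(camera, target): "rect" ([left, top, right, bottom] in pixels, round what is visible of it).
- ctrl.masks_of(camera, target): "mask" (420x560 bool, what is visible of it) and "rect" ([left, top, right, bottom] in pixels, round what is visible of it).
- ctrl.place_of(camera, target): "uv" ([column, row] in pixels: a listed point, or the origin of a listed thing).
The state is a dict: "clock": time; "qpos": joint angles; "qd": joint speeds; "joint_torque": joint torques, N m; "ee_pos": TCP position; "eef_rot": TCP orientation; "ft_force": force on the tool from outside, world axes, zero at the start; "wrist_torque": the same for the moment, N m; "width": finger opening in mm.
Only numpy, scipy, OpenCV 4.12 (cv2) and the standard library are available. Lean on these libraries where they do the work, as an engineer would, in place of code of your own. Each camera call takes 0.05 s, during which the arm holds its last target. There are 200 camera calls.

## Task

Change the specimens in the loading fixture: slide the retaining bridge fully back, move every tested (thin, scratched) disc from the stations into the steel tray, and stand every fresh (thick) disc flat on a station of its own so that it holds the sensing pin down. Then slide the bridge fully closed over the discs and lock it by putting the locking pin from its stand fully home through the bridge and the lug beneath. Leave the brass weight and the brush where they are.

Things in the scene. Friction and masses are not known exactly. Their poses are not given: they have to be found in the camera images.
- fresh0: fresh specimen: plain grey-white rock disc, 46 mm diameter, 40 mm thick, 0.15 to 0.22 kg, standing flat on the bench (may be absent; two or three are present). Origin: centre of its underside, z up along its axis. Round, so its yaw does not matter
- fresh1: fresh specimen: plain grey-white rock disc, 46 mm diameter, 40 mm thick, 0.15 to 0.22 kg, standing flat on the bench (may be absent; two or three are present). Origin: centre of its underside, z up along its axis. Round, so its yaw does not matter
- fresh2: fresh specimen: plain grey-white rock disc, 46 mm diameter, 40 mm thick, 0.15 to 0.22 kg, standing flat on the bench (may be absent; two or three are present). Origin: centre of its underside, z up along its axis. Round, so its yaw does not matter
- tested0: tested specimen: thinner rock disc, 46 mm diameter, 24 mm thick, about 0.1 kg, with a dark scratch across its top; at the start it lies in station nest0 of the fixture (may be absent; two or three are present). Origin: centre of its underside, z up
- tested1: tested specimen: thinner rock disc, 46 mm diameter, 24 mm thick, about 0.1 kg, with a dark scratch across its top; at the start it lies in station nest1 of the fixture (may be absent; two or three are present). Origin: centre of its underside, z up
- tested2: tested specimen: thinner rock disc, 46 mm diameter, 24 mm thick, about 0.1 kg, with a dark scratch across its top; at the start it lies in station nest2 of the fixture (may be absent; two or three are present). Origin: centre of its underside, z up
- fixture: loading fixture bolted to the bench: aluminium base 200 x 320 mm, its flat top 30 mm above the bench (base x from -52 to +148 mm, y from -140 to +180 mm in its frame). Origin on the bench under the middle station; the three stations lie in a row along its y axis, 75 mm apart; the retaining bridge slides along its x axis. Its x axis points roughly away from the robot
- nest0 (a point): station: point on the flat top of the base (30 mm above the bench), on the axis of this station's sensing pin. Four studs (8 mm diameter, 8 mm high, at +-22 mm in fixture x and y) surround it and leave a disc about 4 mm of play all round; fingers closing along the fixture's x axis pass between them
- nest1 (a point): station: point on the flat top of the base (30 mm above the bench), on the axis of this station's sensing pin. Four studs (8 mm diameter, 8 mm high, at +-22 mm in fixture x and y) surround it and leave a disc about 4 mm of play all round; fingers closing along the fixture's x axis pass between them
- nest2 (a point): station: point on the flat top of the base (30 mm above the bench), on the axis of this station's sensing pin. Four studs (8 mm diameter, 8 mm high, at +-22 mm in fixture x and y) surround it and leave a disc about 4 mm of play all round; fingers closing along the fixture's x axis pass between them
- sense0 (a joint): sensing pin of station nest0: brass plunger 10 mm in diameter standing 6 mm proud of the base; 0 = up, 0.006 = fully depressed, flush. Spring force 0.5 N at most: a disc standing flat on it holds it down by its own weight
- sense1 (a joint): sensing pin of station nest1: brass plunger 10 mm in diameter standing 6 mm proud of the base; 0 = up, 0.006 = fully depressed, flush. Spring force 0.5 N at most: a disc standing flat on it holds it down by its own weight
- sense2 (a joint): sensing pin of station nest2: brass plunger 10 mm in diameter standing 6 mm proud of the base; 0 = up, 0.006 = fully depressed, flush. Spring force 0.5 N at most: a disc standing flat on it holds it down by its own weight
- bridge (a joint): retaining bridge, an aluminium beam 32 mm wide (in x) that spans the stations, underside 75 mm and top 87 mm above the bench. Slides along the fixture's x axis: 0 = closed (stop; over the middles of the stations, 5 mm above fresh discs), 0.11 = fully back (stop; stations free). About 3 N friction; stays where it is left. It starts over the stations, nearly closed
- bridge_grip (a point): grip point on the bridge's handle, 110 mm above the bench: black upright block in the middle of the beam, 16 mm (fixture x) by 40 mm (fixture y), from 87 to 121 mm above the bench; moves with the bridge
- bridge_hole (a point): centre of the upper mouth of the vertical 13 mm hole through the bridge's +y end, 87 mm above the bench; moves with the bridge. With the bridge closed it lines up with the 14 mm hole in the steel lug fixed to the base right below (lug top 73 mm above the bench, 40 x 36 mm, hole 43 mm deep)
- lock_pin: locking pin: steel shaft 10 mm in diameter reaching 45 mm down with a tapered tip, flange 26 mm across and 5 mm thick, above it a round black knob 20 mm in diameter, from 5 to 33 mm. Origin: centre of the flange's underside, z up along the pin. 80 g. At the start it stands upright in the hole of its stand, flange on the stand's top; round, yaw does not matter
- stand: grey parking block for the locking pin, 56 x 56 x 50 mm, with a vertical 14 mm through hole in its middle; fixed. Origin: centre of its underside
- tray: open steel tray for tested specimens, 190 (its x) x 130 (its y) x 35 mm outside, walls and floor about 4 mm; fixed. Origin: centre of its underside
- weight: brass weight with a knob top, 38 mm diameter, 52 mm tall, standing among the fresh discs; not part of the job, leave it alone. Origin: centre of its underside
- brush: bench brush, 160 mm long, lying in front of the fixture; leave it alone
Not all that is in view belongs to the job. What is shaped like the fresh0 but blue is not meant. What is shaped like the tested1 but green is not meant.

How it is judged (in metres and radians):
On the way, in this order (a step that is already met when the one before it is completed fails the run):
1. with the bridge back, the tested discs are in the tray and every fresh disc stands on a station and holds its sensing pin down (angle between the z axis of each of fresh0, fresh1, fresh2 and the z axis of fixture, either way round below 0.1 rad and ((horizontal distance between fresh0 and nest0 below 0.009 m and value of joint sense0 above 0.0042 m) or (horizontal distance between fresh0 and nest1 below 0.009 m and value of joint sense1 above 0.0042 m) or (horizontal distance between fresh0 and nest2 below 0.009 m and value of joint sense2 above 0.0042 m)) and ((horizontal distance between fresh1 and nest0 below 0.009 m and value of joint sense0 above 0.0042 m) or (horizontal distance between fresh1 and nest1 below 0.009 m and value of joint sense1 above 0.0042 m) or (horizontal distance between fresh1 and nest2 below 0.009 m and value of joint sense2 above 0.0042 m)) and ((horizontal distance between fresh2 and nest0 below 0.009 m and value of joint sense0 above 0.0042 m) or (horizontal distance between fresh2 and nest1 below 0.009 m and value of joint sense1 above 0.0042 m) or (horizontal distance between fresh2 and nest2 below 0.009 m and value of joint sense2 above 0.0042 m)) and x of tested0 in the frame of tray between -0.085 and 0.085 m and y of tested0 in the frame of tray between -0.055 and 0.055 m and height (world z) of each of tested0, tested1, tested2 below 0.04 m and x of tested1 in the frame of tray between -0.085 and 0.085 m and y of tested1 in the frame of tray between -0.055 and 0.055 m and x of tested2 in the frame of tray between -0.085 and 0.085 m and y of tested2 in the frame of tray between -0.055 and 0.055 m and value of joint bridge above 0.06 m), for 0.2 s.
2. the bridge is closed (value of joint bridge below 0.003 m), for 0.2 s.
3. the locking pin is home through the bridge and the lug (value of joint bridge below 0.003 m and horizontal distance between lock_pin and bridge_hole below 0.004 m and z of lock_pin in the frame of bridge_hole below 0.003 m and angle between the z axis of lock_pin and the z axis of fixture, either way round below 0.1 rad), for 0.2 s.
At the end, for the whole second after the job is handed in: Tested discs in the tray; each fresh disc flat (0.1 rad) on a station within 9 mm of its axis, that sensing pin 4.2 mm or more down; bridge within 3 mm of closed; locking pin upright in the bridge hole (4 mm), flange within 3 mm of the bridge; all at rest (all of step 3 and angle between the z axis of each of fresh0, fresh1, fresh2 and the z axis of fixture, either way round below 0.1 rad and ((horizontal distance between fresh0 and nest0 below 0.009 m and value of joint sense0 above 0.0042 m) or (horizontal distance between fresh0 and nest1 below 0.009 m and value of joint sense1 above 0.0042 m) or (horizontal distance between fresh0 and nest2 below 0.009 m and value of joint sense2 above 0.0042 m)) and ((horizontal distance between fresh1 and nest0 below 0.009 m and value of joint sense0 above 0.0042 m) or (horizontal distance between fresh1 and nest1 below 0.009 m and value of joint sense1 above 0.0042 m) or (horizontal distance between fresh1 and nest2 below 0.009 m and value of joint sense2 above 0.0042 m)) and ((horizontal distance between fresh2 and nest0 below 0.009 m and value of joint sense0 above 0.0042 m) or (horizontal distance between fresh2 and nest1 below 0.009 m and value of joint sense1 above 0.0042 m) or (horizontal distance between fresh2 and nest2 below 0.009 m and value of joint sense2 above 0.0042 m)) and x of tested0 in the frame of tray between -0.085 and 0.085 m and y of tested0 in the frame of tray between -0.055 and 0.055 m and height (world z) of each of tested0, tested1, tested2 below 0.04 m and x of tested1 in the frame of tray between -0.085 and 0.085 m and y of tested1 in the frame of tray between -0.055 and 0.055 m and x of tested2 in the frame of tray between -0.085 and 0.085 m and y of tested2 in the frame of tray between -0.055 and 0.055 m and linear speed of each of fresh0, fresh1, fresh2, tested0, tested1, tested2, lock_pin below 0.02 m/s); the robot touches nothing.
It fails at once if the weight was disturbed (moved over 50 mm) (distance of weight from where it was at the start of the episode above 0.05 m).
It fails at once if the brush was disturbed (moved over 50 mm) (distance of brush from where it was at the start of the episode above 0.05 m).
Of fresh0, fresh1, fresh2 only 2 to 3 are there at a start; the rules pass over those that are not, and their reading is None.
Of tested0, tested1, tested2 only 2 to 3 are there at a start; the rules pass over those that are not, and their reading is None.
At some moment in a run one of fresh0, fresh1, fresh2, tested0, tested1, tested2 may be knocked a few centimetres aside while the robot is not near it.
It also fails if it takes over 210 s, if anything falls off the work surface, if the arm or the gripper's body presses on something with over 40 N, if the wrist force passes 120 N, or if a joint passes its speed limit or range.

## Working session

There is one attempt and no reset: what is moved stays moved. The work goes in short steps, Python scripts to look and compute and a tool call to move; the robot and the scene stay as the last step left them, time stands still between calls to the robot, and variables do not carry over. Pictures are saved under pics/ and viewed, about 12 in all and at most 16, crops included, and the job is handed in when it is done.

Besides the shell and the picture viewer there is one more tool, called after "Emit:" in YAML: its name, and indented under it one key for each argument. jog_arm: Moves the arm, as the interface text tells. Its arguments: {"type":"object","properties":{"commands":{"type":"array","items":{"type":"object","properties":{"grip":{"type":"number"},"x":{"type":"number"},"y":{"type":"number"},"z":{"type":"number"},"twist":{"type":"number"}}}},"force":{"type":"number"}},"required":["commands"]}

```bash
mkdir -p pics; ls; cat > h.py <<'E'
import numpy as np, cv2
from rig import ctrl
def snap(cam,fn=None,crop=None,s=1):
    im,d=ctrl.get_image(cam)
    if fn:
        o=im[...,::-1]
        if crop: o=o[crop[1]:crop[3],crop[0]:crop[2]]
        cv2.imwrite('pics/'+fn,cv2.resize(np.ascontiguousarray(o),None,fx=s,fy=s,interpolation=cv2.INTER_CUBIC))
    return im,d
def ray(cam,uv):
    c=ctrl.get_calibration(cam); T=np.array(c['pose'])
    r=np.array([(uv[0]-c['cx'])/c['fx'],-(uv[1]-c['cy'])/c['fy'],-1.0])
    return T[:3,3],T[:3,:3]@r
def at_z(cam,uv,z):
    o,r=ray(cam,uv); return (o+r*(z-o[2])/r[2])
def at_d(cam,uv,d):
    o,r=ray(cam,uv); return o+r*d
def cloud(cam,d):
    v,u=np.mgrid[:420,:560]; c=ctrl.get_calibration(cam); T=np.array(c['pose'])
    P=np.stack([(u-c['cx'])/c['fx']*d,-(v-c['cy'])/c['fy']*d,-d],-1)
    return P@T[:3,:3].T+T[:3,3]
def proj(cam,p):
    c=ctrl.get_calibration(cam); T=np.linalg.inv(np.array(c['pose'])); q=T[:3,:3]@p+T[:3,3]
    return [c['cx']+c['fx']*q[0]/-q[2], c['cy']-c['fy']*q[1]/-q[2]]
E
python3 - <<'E'
from h import *
print(ctrl.read_state()); print(ctrl.get_calibration('top')); print(ctrl.get_calibration('scene')['pose'])
snap('top','t0.png',s=1.4); snap('scene','s0.png',s=1.4)
E
```

```text
pics
{'clock': 0.0, 'qpos': array([ 1.60361083e+00,  2.55743409e-01,  1.07008250e-01, -4.63676101e-04,
       -1.42387484e+00, -2.84600395e-01]), 'qd': array([-0.00121782,  0.00155534,  0.00061447,  0.00142737,  0.00055292,
       -0.00066292]), 'joint_torque': array([-4.42638211e-04, -3.86626947e+01,  2.37944502e+01,  5.36532909e+00,
       -6.13550859e-03,  2.37797741e-05]), 'ee_pos': array([136.84993008, 532.21716084, 238.40081524]), 'eef_rot': array([ 9.31681131e-04,  9.92081222e-01, -1.25594485e-01, -8.31091602e-05]), 'ft_force': array([0.18115797, 0.62597392, 1.04748204]), 'wrist_torque': array([ 0.00559506, -0.01583775, -0.04479829]), 'width': 85.38420104536088}
{'fx': 512.9188174256458, 'fy': 512.9188174256458, 'cx': 290.46345230276034, 'cy': 207.37870029348375, 'pose': array([[ 2.55690257e-02,  9.80951774e-01, -1.92561269e-01,
         2.60811453e+02],
       [-9.99657349e-01,  2.40098734e-02, -1.04264817e-02,
        -2.81244849e+01],
       [-5.60450400e-03,  1.92761882e-01,  9.81229558e-01,
         1.19500920e+03],
       [ 0.00000000e+00,  0.00000000e+00,  0.00000000e+00,
         1.00000000e+00]])}
[[-1.68949688e-01 -7.00821729e-01  6.93040336e-01  1.24801991e+03]
 [ 9.85399422e-01 -1.35135134e-01  1.03568700e-01  9.54186489e+01]
 [ 2.10709031e-02  7.00419446e-01  7.13420365e-01  8.90212265e+02]
 [ 0.00000000e+00  0.00000000e+00  0.00000000e+00  1.00000000e+00]]
```

View pics/t0.png

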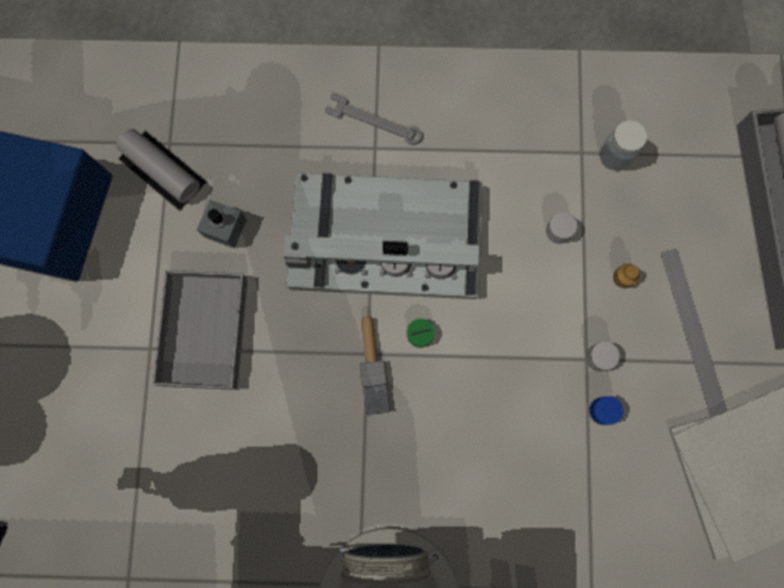

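View pics/s0.png

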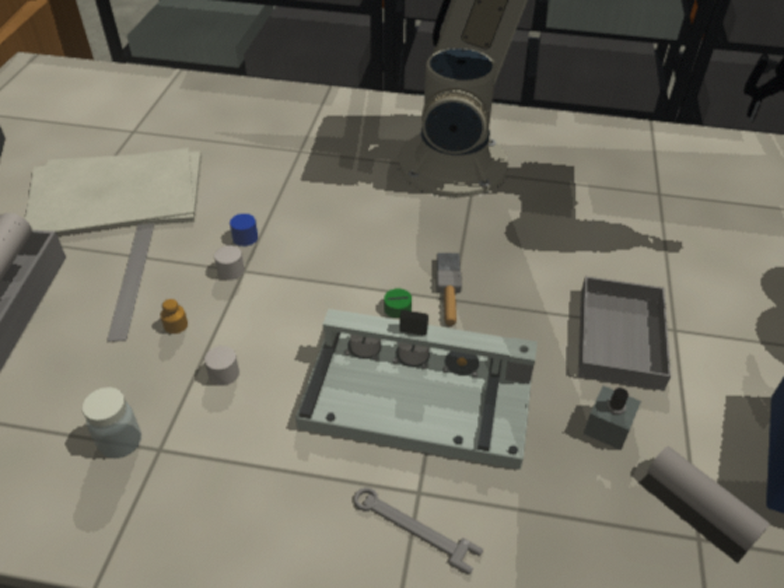

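```bash
python3 - <<'E'
from h import *
im,d=ctrl.get_image('top'); P=cloud('top',d)
for t in ['fresh0','tested0','lock_pin','stand','tray','weight','brush','fixture','bridge']:
    for r in ctrl.masks_of('top',t)[:5]:
        m=r['mask']&(d>0); 
        if m.sum()<5: continue
        Q=P[m]; top=Q[Q[:,2]>np.percentile(Q[:,2],90)-4]
        (rx,ry),(w,h),a=cv2.minAreaRect(top[:,:2].astype(np.float32))
        print(t,round(r['confidence'],2),np.round(r['rect']),m.sum(),'top z',top[:,2].mean().round(1),'mean',top[:,:2].mean(0).round(1),'box',np.round([rx,ry,w,h,a],1))
for t in ['nest0','nest1','nest2','bridge_grip','bridge_hole','fixture','tray','stand','lock_pin']:
    z=dict(nest0=30,nest1=30,nest2=30,bridge_grip=110,bridge_hole=87,lock_pin=50).get(t,0)
    for r in ctrl.place_of('top',t)[:3]:
        print(t,round(r['confidence'],2),np.round(r['uv'],1),at_z('top',r['uv'],z).round(1))
E
```

```text
fresh0 0.95 [419. 246. 444. 264.] 388 top z 40.6 mean [ 389.8 -337. ] box [ 389.6 -336.3   42.1   43.4   20. ]
fresh0 0.93 [388. 151. 412. 174.] 380 top z 40.6 mean [ 605.3 -272.4] box [ 605.3 -273.    42.3   42.3    0.7]
fresh0 0.81 [421. 282. 443. 306.] 418 top z 41.0 mean [ 302.5 -339.8] box [ 302.4 -339.7   42.1   44.2   80.9]
tested0 0.78 [293. 227. 314. 245.] 325 top z 25.2 mean [421.3 -39.4] box [421.6 -39.4  42.2  41.4   1.2]
tested0 0.65 [307. 188. 323. 199.] 163 top z 57.4 mean [522.2 -66.9] box [520.5 -68.7  17.   40.8   1.4]
tested0 0.63 [274. 189. 292. 197.] 136 top z 54.8 mean [523.2   6. ] box [521.8   5.8  39.1  17.8  87.1]
lock_pin 0.56 [147. 150. 160. 163.] 130 top z 83.9 mean [596.1 299.4] box [596.3 299.2  17.4  18.   67. ]
lock_pin 0.22 [199. 168. 344. 195.] 2151 top z 94.1 mean [541.1  24.5] box [543.1  26.9 308.8  35.5  88.6]
stand 0.77 [142. 144. 177. 180.] 656 top z 51.3 mean [595.  297.2] box [596.5 299.1  57.5  56.   70.7]
stand 0.64 [437. 188. 459. 206.] 222 top z 51.8 mean [ 525.5 -381. ] box [ 525.5 -381.1   21.7   20.2   53.4]
stand 0.15 [274. 189. 292.
[... 699 characters left out ...]
 35.5  88.6]
nest0 0.96 [313.9 192.3] [526.5 -69.4  30. ]
nest0 0.93 [248.4 185.9] [538.1  83.8  30. ]
nest0 0.8 [283.2 185.7] [540.6   2.5  30. ]
nest1 0.96 [313.9 192.3] [526.5 -69.4  30. ]
nest1 0.93 [248.4 185.9] [538.1  83.8  30. ]
nest1 0.8 [283.2 185.7] [540.6   2.5  30. ]
nest2 0.96 [313.9 192.3] [526.5 -69.4  30. ]
nest2 0.93 [248.4 185.9] [538.1  83.8  30. ]
nest2 0.8 [283.2 185.7] [540.6   2.5  30. ]
bridge_grip 0.92 [281.8 174.9] [545.5   4.2 110. ]
bridge_hole 0.76 [209.  174.3] [549.  167.3  87. ]
fixture 0.81 [284.1 186.9] [544.9   1.1   0. ]
tray 0.66 [146.3 238.6] [412.3 321.4   0. ]
stand 0.75 [160.2 164.1] [594.2 302.2   0. ]
lock_pin 0.47 [159.2 157.7] [595.6 291.8  50. ]
```

The top view shows three candidates shaped like fresh discs:
- Grey-white at full-res (402,162)
- Grey-white at (432,254)
- Blue at (433,292), a decoy

For tested discs:
- Scratched grey at nests (282,190) and (314,192)
- Green at (300,237), a decoy

The third station, at about (250,187), shows only the brass pin. I'll confirm this in a crop and fit the fixture pose.

```bash
cat >> h.py <<'E'
def plan(x,y,z,yaw=None):
    "deltas from present TCP to world target, in the tool axes (mm), and twist"
    from scipy.spatial.transform import Rotation as R
    s=ctrl.read_state(); w,a,b,c=s['eef_rot']; M=R.from_quat([a,b,c,w]).as_matrix()
    cy=np.arctan2(M[1,0],M[0,0]); dl=M.T@(np.array([x,y,z])-s['ee_pos'])
    print('tool d',dl.round(1),'yaw',cy.round(4),'tilt',M[2,2].round(5), 'twist', None if yaw is None else round(-((yaw-cy+np.pi)%(2*np.pi)-np.pi),4),'pos',s['ee_pos'].round(1),'q1,q6',s['qpos'][[0,5]].round(2),'F',s['ft_force'].round(1),'t',s['clock'],'w',round(s['width'],1))
E
python3 - <<'E'
from h import *
im,d=snap('top'); P=cloud('top',d)
m=(P[...,2]>25)&(P[...,2]<35)&(P[...,0]>470)&(P[...,0]<700)&(P[...,1]>-180)&(P[...,1]<230)
n,l,st,c=cv2.connectedComponentsWithStats(m.astype(np.uint8))
m=(P[...,2]>24)&(P[...,2]<130)&(P[...,0]>470)&(P[...,0]<700)&(P[...,1]>-180)&(P[...,1]<230)
n,l,st,c=cv2.connectedComponentsWithStats(m.astype(np.uint8)); k=1+st[1:,4].argmax()
Q=P[l==k]; Q=Q[Q[:,2]<40]; print(len(Q),Q[:,2].mean(), cv2.minAreaRect(Q[:,:2].astype(np.float32)))
h=P[(P[...,2]>112)&(P[...,2]<130)&(abs(P[...,0]-540)<60)&(abs(P[...,1])<80)]; print('handle',len(h),cv2.minAreaRect(h[:,:2].astype(np.float32)),h.mean(0))
a=cv2.resize(im[110:220,195:350],None,fx=4,fy=4,interpolation=2);b=cv2.resize(im[135:310,380:470],None,fx=2.51,fy=2.51,interpolation=2)
b=cv2.resize(b,(160,440)); b=cv2.resize(im[135:310,380:470],(180,440))
cv2.imwrite('pics/c1.png',np.hstack([a,b])[...,::-1])
plan(545,4,200,-1.5708)
E
```

```text
8203 30.455924439460556 ((586.8877563476562, 22.906417846679688), (320.3171691894531, 201.68223571777344), 88.42461395263672)
handle 141 ((541.8033447265625, 3.5944862365722656), (39.049251556396484, 16.250938415527344), 88.52471160888672) [541.08602003   4.17065015 120.27249618]
tool d [526.9 410.3  39.3] yaw -0.2518 tilt -1.0 twist 1.319 pos [137.  532.7 239.3] q1,q6 [ 1.6  -0.28] F [ 0.2  1.2 -0.1] t 1.1 w 85.7
```

View pics/c1.png

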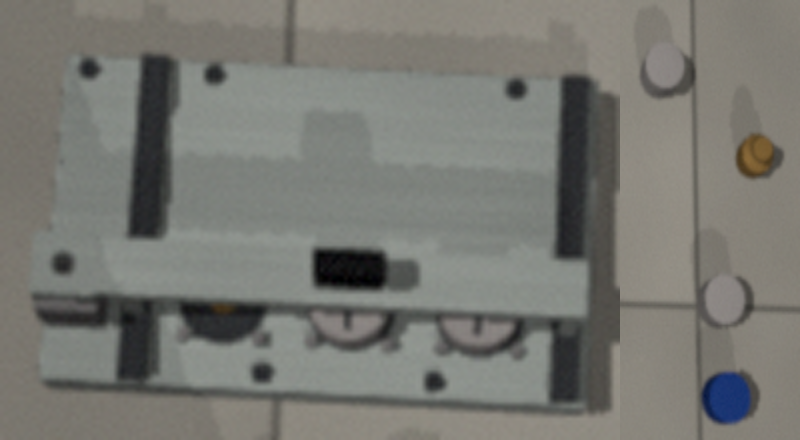

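The crop confirms it. Fresh discs are grey-white at (402,162) and (432,254), and the blue one stays. Scratched discs lie in the middle and −y stations, and the +y station is empty, showing its brass pin. Fixture origin is about (538.4, 4.2), yaw −0.0275. Next is the bridge handle.

Emit:
jog_arm:
  commands:
    - {"grip": 1, "x": 0.037, "y": 0.029}
    - {"grip": 1, "x": 0.037, "y": 0.029}
    - {"grip": 1, "x": 0.037, "y": 0.029}
    - {"grip": 1, "x": 0.037, "y": 0.029}
    - {"grip": 1, "x": 0.037, "y": 0.029}
    - {"grip": 1, "x": 0.037, "y": 0.029}
    - {"grip": 1, "x": 0.037, "y": 0.029}
    - {"grip": 1, "x": 0.037, "y": 0.029}
    - {"grip": 1, "x": 0.037, "y": 0.029}
    - {"grip": 1, "x": 0.037, "y": 0.029}
    - {"grip": 1, "x": 0.037, "y": 0.029}
    - {"grip": 1, "x": 0.037, "y": 0.029}
    - {"grip": 1, "x": 0.037, "y": 0.029}
    - {"grip": 1, "x": 0.037, "y": 0.029}

```text
validation failed for argument at $.co...
```

Emit:
jog_arm:
  commands:
    - {"grip": 0.5, "twist": 0.1495}
    - {"grip": 0.5, "twist": 0.1495}
    - {"grip": 0.5, "twist": 0.1495}
    - {"grip": 0.5, "twist": 0.1495}
    - {"grip": 0.5, "twist": 0.1495}
    - {"grip": 0.5, "twist": 0.1495}
    - {"grip": 0.5, "twist": 0.1495}
    - {"grip": 0.5, "twist": 0.1495}
    - {"grip": 0.5, "twist": 0.1495}

```text
validation failed for argument at $.co...
```

```bash
python3 -c "
from h import *
plan(541.8,3.6,99,-1.5983)"
```

```text
tool d [523.9 411.5 140.3] yaw -0.2518 tilt -1.0 twist 1.3465 pos [137.  532.7 239.3] q1,q6 [ 1.6  -0.28] F [ 0.2  1.2 -0.1] t 1.1 w 85.7
```

Emit:
jog_arm:
  commands:
    - {"grip": 1, "x": 0.037, "y": 0.029, "z": 0, "twist": 0}
    - {"grip": 1, "x": 0.037, "y": 0.029, "z": 0, "twist": 0}
    - {"grip": 1, "x": 0.037, "y": 0.029, "z": 0, "twist": 0}
    - {"grip": 1, "x": 0.037, "y": 0.029, "z": 0, "twist": 0}
    - {"grip": 1, "x": 0.037, "y": 0.029, "z": 0, "twist": 0}
    - {"grip": 1, "x": 0.037, "y": 0.029, "z": 0, "twist": 0}
    - {"grip": 1, "x": 0.037, "y": 0.029, "z": 0, "twist": 0}
    - {"grip": 1, "x": 0.037, "y": 0.029, "z": 0, "twist": 0}
    - {"grip": 1, "x": 0.037, "y": 0.029, "z": 0, "twist": 0}
    - {"grip": 1, "x": 0.037, "y": 0.029, "z": 0, "twist": 0}
    - {"grip": 1, "x": 0.037, "y": 0.029, "z": 0, "twist": 0}
    - {"grip": 1, "x": 0.037, "y": 0.029, "z": 0, "twist": 0}
    - {"grip": 1, "x": 0.037, "y": 0.029, "z": 0, "twist": 0}
    - {"grip": 1, "x": 0.037, "y": 0.029, "z": 0, "twist": 0}

```text
clock: 2.5
ee_pos: [550.4, -5.3, 241.1]
eef_rot: [-0.002, 0.993, -0.12, 0.003]
ft_force: [0.1, 2.1, 0.4]
width: 85.1
```

Emit:
jog_arm:
  commands:
    - {"grip": 0.5, "x": 0, "y": 0, "z": 0, "twist": 0.149}
    - {"grip": 0.5, "x": 0, "y": 0, "z": 0, "twist": 0.149}
    - {"grip": 0.5, "x": 0, "y": 0, "z": 0, "twist": 0.149}
    - {"grip": 0.5, "x": 0, "y": 0, "z": 0, "twist": 0.149}
    - {"grip": 0.5, "x": 0, "y": 0, "z": 0, "twist": 0.149}
    - {"grip": 0.5, "x": 0, "y": 0, "z": 0, "twist": 0.149}
    - {"grip": 0.5, "x": 0, "y": 0, "z": 0, "twist": 0.149}
    - {"grip": 0.5, "x": 0, "y": 0, "z": 0, "twist": 0.149}
    - {"grip": 0.5, "x": 0, "y": 0, "z": 0, "twist": 0.149}

```text
clock: 3.4
ee_pos: [553.5, -12.8, 238.4]
eef_rot: [0.002, -0.698, 0.716, -0.001]
ft_force: [0.2, -0.5, -0.2]
width: 42.5
```

```bash
python3 -c "
from h import *
plan(541.8,3.6,99,-1.5983)"
```

```text
tool d [-15.9  12.6 139.4] yaw -1.5957 tilt -0.99999 twist 0.0026 pos [553.5 -12.8 238.4] q1,q6 [ 0.26 -0.28] F [ 0.2 -0.5 -0.2] t 3.4 w 42.5
```

Emit:
jog_arm:
  commands:
    - {"grip": 0.6, "x": -0.016, "y": 0.0126, "z": 0.04, "twist": 0}
    - {"grip": 0.6, "x": 0, "y": 0, "z": 0.04, "twist": 0}
    - {"grip": 0.6, "x": 0, "y": 0, "z": 0.035, "twist": 0}
    - {"grip": 0.6, "x": 0, "y": 0, "z": 0.02, "twist": 0}
    - {"grip": 0.6, "x": 0, "y": 0, "z": 0, "twist": 0}

```text
clock: 3.9
ee_pos: [543.0, 4.3, 101.0]
eef_rot: [0.004, -0.696, 0.718, -0.002]
ft_force: [0.7, 0.0, -0.0]
width: 51.3
```

```bash
python3 -c "
from h import *
plan(541.8,3.6,99,-1.5983)"
```

```text
tool d [0.7 1.2 2. ] yaw -1.601 tilt -0.99996 twist -0.0027 pos [543.    4.3 101. ] q1,q6 [ 0.3  -0.33] F [ 0.7  0.  -0. ] t 3.9 w 51.3
```

Emit:
jog_arm:
  commands:
    - {"grip": 0, "x": 0, "y": 0, "z": 0, "twist": 0}
    - {"grip": 0, "x": 0, "y": 0, "z": 0, "twist": 0}
    - {"grip": 0, "x": 0, "y": 0, "z": 0, "twist": 0}
    - {"grip": 0, "x": 0, "y": 0, "z": 0, "twist": 0}
    - {"grip": 0, "x": 0, "y": -0.02, "z": 0, "twist": 0}
    - {"grip": 0, "x": 0, "y": -0.02, "z": 0, "twist": 0}
    - {"grip": 0, "x": 0, "y": -0.02, "z": 0, "twist": 0}
    - {"grip": 0, "x": 0, "y": -0.02, "z": 0, "twist": 0}
    - {"grip": 0, "x": 0, "y": -0.02, "z": 0, "twist": 0}
    - {"grip": 0, "x": 0, "y": 0, "z": 0, "twist": 0}
  force: 40

```text
clock: 4.9
ee_pos: [640.8, 1.6, 103.3]
eef_rot: [0.001, -0.696, 0.718, 0.002]
ft_force: [3.6, -1.1, -4.1]
width: 15.1
```

Emit:
jog_arm:
  commands:
    - {"grip": 0, "x": 0, "y": -0.005, "z": 0, "twist": 0}
    - {"grip": 0, "x": 0, "y": -0.005, "z": 0, "twist": 0}
    - {"grip": 0, "x": 0, "y": -0.003, "z": 0, "twist": 0}

```text
clock: 5.2
ee_pos: [648.2, 1.3, 103.2]
eef_rot: [-0.003, -0.696, 0.718, 0.006]
ft_force: [-14.1, 2.0, 4.3]
width: 14.9
```

Emit:
jog_arm:
  commands:
    - {"grip": 0.6, "x": 0, "y": 0.002, "z": 0, "twist": 0}
    - {"grip": 0.6, "x": 0, "y": 0, "z": 0, "twist": 0}
    - {"grip": 0.6, "x": 0, "y": 0, "z": 0, "twist": 0}
    - {"grip": 0.8, "x": 0, "y": 0, "z": -0.04, "twist": 0}
    - {"grip": 0.8, "x": 0, "y": 0, "z": -0.04, "twist": 0}
    - {"grip": 0.8, "x": 0.045, "y": 0, "z": -0.01, "twist": 0}
    - {"grip": 0.8, "x": 0.045, "y": 0, "z": 0, "twist": 0}
    - {"grip": 0.8, "x": 0.045, "y": 0, "z": 0, "twist": 0}
    - {"grip": 0.8, "x": 0.045, "y": 0, "z": 0, "twist": 0}
    - {"grip": 0.8, "x": 0.045, "y": 0, "z": 0, "twist": 0}

```text
clock: 6.2
ee_pos: [644.7, -225.6, 204.0]
eef_rot: [0.003, -0.7, 0.714, -0.001]
ft_force: [0.8, 1.1, -0.1]
width: 68.1
```

```bash
python3 - <<'E'
from h import *
im,d=snap('top','t1.png',s=1.4); P=cloud('top',d)
for t in ['tested0','fresh0']:
    for r in ctrl.masks_of('top',t)[:5]:
        m=r['mask']&(d>0); Q=P[m]; top=Q[Q[:,2]>np.percentile(Q[:,2],90)-4]
        (rx,ry),(w,h),a=cv2.minAreaRect(top[:,:2].astype(np.float32))
        print(t,round(r['confidence'],2),np.round(r['rect']),m.sum(),'top z',top[:,2].mean().round(1),'mean',top[:,:2].mean(0).round(1),'box',np.round([rx,ry,w,h,a],1))
for r in ctrl.place_of('top','nest0')[:4]: print('nest',round(r['confidence'],2),np.round(r['uv'],1),at_z('top',r['uv'],30).round(1))
m=(P[...,2]>24)&(P[...,2]<130)&(P[...,0]>470)&(P[...,0]<700)&(P[...,1]>-150)&(P[...,1]<230)
n,l,st,c=cv2.connectedComponentsWithStats(m.astype(np.uint8)); k=1+st[1:,4].argmax()
Q=P[l==k]; Q=Q[Q[:,2]<40]; print(len(Q),Q[:,2].mean(), cv2.minAreaRect(Q[:,:2].astype(np.float32)))
plan(538.4,4.2,120,-1.5983)
E
```

```text
fresh0 0.86 [388. 151. 410. 174.] 335 top z 40.7 mean [ 603.9 -272.7] box [ 603.3 -273.1   41.3   42.7    1.8]
fresh0 0.66 [419. 284. 444. 304.] 377 top z 40.7 mean [ 301.6 -339.7] box [ 301.8 -340.4   39.4   42.1    1. ]
fresh0 0.64 [260. 228. 265. 234.] 50 top z 19.9 mean [437.7  50.5] box [438.   50.7  15.9  13.6  13.4]
fresh0 0.62 [419. 246. 441. 264.] 383 top z 40.6 mean [ 389.4 -336.6] box [ 388.3 -336.1   42.4   41.4   25.3]
fresh0 0.29 [111. 192. 175. 280.] 4048 top z 70.8 mean [431.4 325.4] box [409.5 258.2 280.6 201.2  82.5]
nest 0.82 [286.5 184.4] [543.9  -5.1  30. ]
nest 0.5 [445.4 196.5] [ 524.  -374.5   30. ]
3836 30.56101200904903 ((588.247314453125, 103.68058776855469), (158.52061462402344, 201.45802307128906), 88.86935424804688)
tool d [-226.7  111.5   83.4] yaw -1.593 tilt -0.99999 twist 0.0053 pos [ 644.5 -225.2  203.1] q1,q6 [-0.11  0.09] F [-0.   0.4  0.5] t 6.4 w 68.0
```

View pics/t1.png

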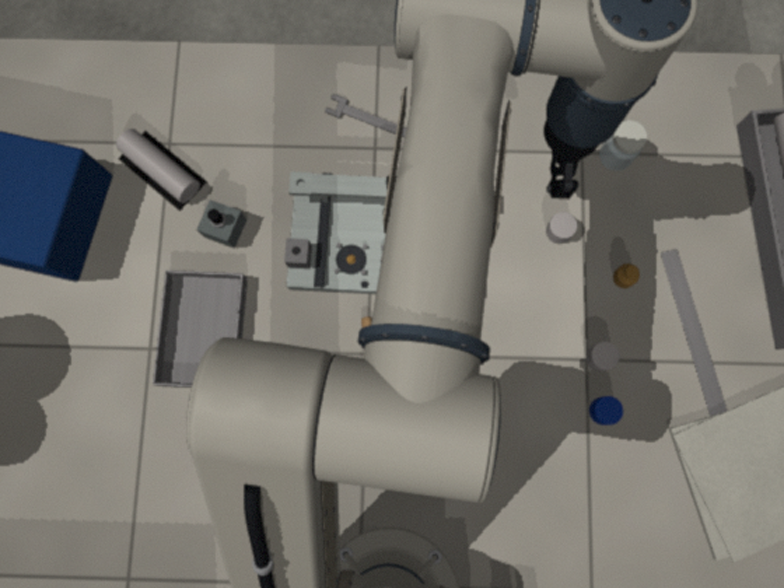

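Bridge is back, but the arm hides the stations from the top camera. I'll check the scene camera.

```bash
cat >> h.py <<'E'
def discs(cam,t,ztop,lo=None):
    im,d=ctrl.get_image(cam); P=cloud(cam,d)
    for r in ctrl.masks_of(cam,t)[:5]:
        m=r['mask']&(d>0); Q=P[m]
        if len(Q)<30: continue
        top=Q[abs(Q[:,2]-ztop)<4]
        if len(top)<20: print(t,'skip',np.round(r['rect']),np.median(Q[:,2])); continue
        (rx,ry),(w,h),a=cv2.minAreaRect(top[:,:2].astype(np.float32))
        (ex,ey),rad=cv2.minEnclosingCircle(top[:,:2].astype(np.float32))
        c=im[m].mean(0).round()
        print(cam,t,round(r['confidence'],2),np.round(r['rect']),len(top),'z',top[:,2].mean().round(1),'mean',top[:,:2].mean(0).round(1),'box',np.round([rx,ry,w,h],1),'circ',np.round([ex,ey,rad],1),'rgb',c)
E
python3 - <<'E'
from h import *
snap('scene','s1.png',crop=(180,200,400,340),s=3.4)
discs('scene','tested0',54)
discs('scene','fresh0',40)
for r in ctrl.place_of('scene','nest0')[:4]: print('nest',round(r['confidence'],2),np.round(r['uv'],1),at_z('scene',r['uv'],30).round(1))
for uv in [(250.7,185.7)]: print(at_z('top',uv,36))
E
```

```text
tested0 skip [273. 208. 292. 227.] 22.960897376382945
scene tested0 0.84 [286. 238. 308. 259.] 319 z 54.0 mean [539.    5.2] box [537.3   4.7  45.9  46.7] circ [537.1   5.2  24.8] rgb [142. 138. 130.]
scene tested0 0.73 [252. 230. 269. 254.] 303 z 54.2 mean [537.2 -69.1] box [537.1 -68.9  45.9  44.2] circ [536.5 -69.5  24.3] rgb [145. 141. 132.]
scene fresh0 0.65 [175. 150. 182. 172.] 58 z 39.8 mean [ 300.9 -328.2] box [ 301.4 -327.6   41.8   14.7] circ [ 302.8 -331.9   20.9] rgb [35. 44. 73.]
scene fresh0 0.56 [145. 246. 171. 272.] 309 z 39.9 mean [ 608.3 -273.2] box [ 607.1 -273.7   47.    43.3] circ [ 606.  -273.    24.5] rgb [150. 144. 135.]
nest 0.97 [294.  256.3] [547.7   4.8  30. ]
nest 0.83 [328.1 257.6] [537.8  75.9  30. ]
nest 0.58 [258.  248.3] [540.3 -74.1  30. ]
[537.30999404  77.85489801  36.        ]
```

View pics/s1.png

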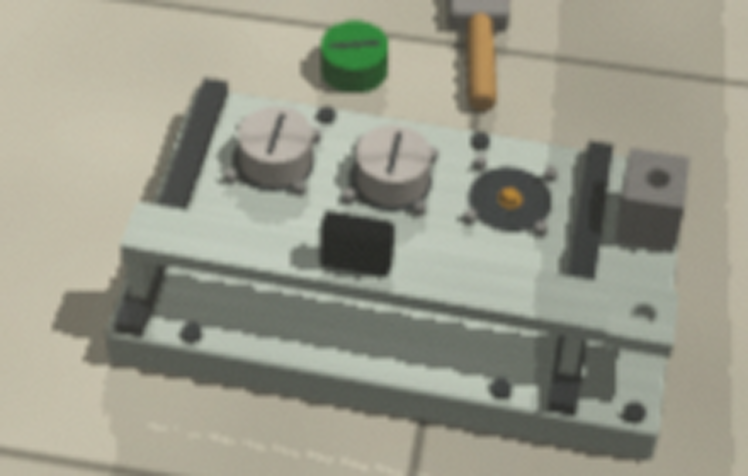

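Both tested discs are visible in the −y and middle stations, and the +y station is empty. Picking the middle one first.

Emit:
jog_arm:
  commands:
    - {"grip": 0.9, "x": -0.0454, "y": 0.0222, "z": 0, "twist": 0}
    - {"grip": 0.9, "x": -0.0454, "y": 0.0222, "z": 0, "twist": 0}
    - {"grip": 0.9, "x": -0.0454, "y": 0.0222, "z": 0, "twist": 0}
    - {"grip": 0.9, "x": -0.0454, "y": 0.0222, "z": 0, "twist": 0}
    - {"grip": 0.9, "x": -0.0454, "y": 0.0222, "z": 0, "twist": 0}
    - {"grip": 0.9, "x": 0, "y": 0, "z": 0.03, "twist": 0.005}
    - {"grip": 0.9, "x": 0, "y": 0, "z": 0.03, "twist": 0}
    - {"grip": 0.9, "x": 0, "y": 0, "z": 0.02, "twist": 0}

```text
clock: 7.5
ee_pos: [539.9, 13.2, 124.4]
eef_rot: [0.007, -0.703, 0.712, -0.003]
ft_force: [-0.1, -0.9, 0.2]
width: 77.1
```

```bash
python3 -c "
from h import *
plan(537.3,5,42,-1.5983)"
```

```text
tool d [ 8.8  3.7 82.3] yaw -1.5834 tilt -0.99988 twist 0.0149 pos [539.9  13.2 124.4] q1,q6 [ 0.31 -0.33] F [-0.1 -0.9  0.2] t 7.5 w 77.1
```

Emit:
jog_arm:
  commands:
    - {"grip": 0.9, "x": 0.008, "y": 0.003, "z": 0.02, "twist": 0.012}
    - {"grip": 0.9, "x": 0, "y": 0, "z": 0.02, "twist": 0}
    - {"grip": 0.9, "x": 0, "y": 0, "z": 0.02, "twist": 0}
    - {"grip": 0.9, "x": 0, "y": 0, "z": 0.005, "twist": 0}
    - {"grip": 0.9, "x": 0, "y": 0, "z": 0, "twist": 0}

```text
clock: 8.0
ee_pos: [535.7, 9.0, 56.0]
eef_rot: [0.007, -0.701, 0.713, -0.002]
ft_force: [0.1, 0.1, 0.9]
width: 76.7
```

```bash
python3 -c "
from h import *
plan(537.3,5,42,-1.5983)"
```

```text
tool d [ 4.  -1.5 14. ] yaw -1.5886 tilt -0.9999 twist 0.0097 pos [535.7   9.   56. ] q1,q6 [ 0.31 -0.32] F [0.1 0.1 0.9] t 8.0 w 76.7
```

Emit:
jog_arm:
  commands:
    - {"grip": 0.9, "x": 0.004, "y": -0.0015, "z": 0.007, "twist": 0.01}
    - {"grip": 0.9, "x": 0, "y": 0, "z": 0.007, "twist": 0}
    - {"grip": 0, "x": 0, "y": 0, "z": 0, "twist": 0}
    - {"grip": 0, "x": 0, "y": 0, "z": 0, "twist": 0}
    - {"grip": 0, "x": 0, "y": 0, "z": 0, "twist": 0}
    - {"grip": 0, "x": 0, "y": 0, "z": 0, "twist": 0}
    - {"grip": 0, "x": 0, "y": 0, "z": 0, "twist": 0}
  force: 40

```text
clock: 8.7
ee_pos: [539.8, 5.5, 44.6]
eef_rot: [0.009, -0.697, 0.717, -0.004]
ft_force: [0.5, 0.1, -0.1]
width: 44.7
```

Emit:
jog_arm:
  commands:
    - {"grip": 0, "x": 0, "y": 0, "z": -0.02, "twist": 0}
    - {"grip": 0, "x": 0, "y": 0, "z": -0.04, "twist": 0}
    - {"grip": 0, "x": 0, "y": 0, "z": -0.04, "twist": 0}

```text
clock: 9.0
ee_pos: [533.4, 4.1, 140.7]
eef_rot: [0.003, -0.697, 0.717, 0.0]
ft_force: [1.0, 0.1, -0.2]
width: 44.4
```

```bash
python3 -c "
from h import *
plan(450,320,150,-1.5983)"
```

```text
tool d [-313.4   92.5   -8.2] yaw -1.5996 tilt -0.99998 twist -0.0013 pos [533.4   4.1 140.7] q1,q6 [ 0.3  -0.33] F [ 1.   0.1 -0.2] t 9.0 w 44.4
```

Emit:
jog_arm:
  commands:
    - {"grip": 0, "x": -0.045, "y": 0.0105, "z": 0, "twist": 0}
    - {"grip": 0, "x": -0.045, "y": 0.0105, "z": 0, "twist": 0}
    - {"grip": 0, "x": -0.045, "y": 0.0105, "z": 0, "twist": 0}
    - {"grip": 0, "x": -0.045, "y": 0.0105, "z": 0, "twist": 0}
    - {"grip": 0, "x": -0.045, "y": 0.0105, "z": 0, "twist": 0}
    - {"grip": 0, "x": -0.045, "y": 0.0105, "z": 0, "twist": 0}
    - {"grip": 0, "x": -0.044, "y": 0.0105, "z": 0, "twist": 0}
    - {"grip": 0, "x": 0, "y": 0, "z": 0.03, "twist": 0}
    - {"grip": 0, "x": 0, "y": 0, "z": 0.03, "twist": 0}
    - {"grip": 0, "x": 0, "y": 0, "z": 0.0, "twist": 0}

```text
clock: 10.0
ee_pos: [471.4, 335.0, 88.4]
eef_rot: [0.011, -0.696, 0.718, -0.002]
ft_force: [-0.8, -1.2, -0.7]
width: 44.7
```

```bash
python3 -c "
from h import *
plan(464,323,20,-1.5983)"
```

```text
tool d [13.1  8.3 68.1] yaw -1.6016 tilt -0.99975 twist -0.0033 pos [471.4 335.   88.4] q1,q6 [ 0.89 -0.93] F [-0.8 -1.2 -0.7] t 10.0 w 44.7
```

Emit:
jog_arm:
  commands:
    - {"grip": 0, "x": 0.011, "y": 0.007, "z": 0.02, "twist": 0}
    - {"grip": 0, "x": 0, "y": 0, "z": 0.02, "twist": 0}
    - {"grip": 0, "x": 0, "y": 0, "z": 0.018, "twist": 0}
    - {"grip": 0, "x": 0, "y": 0, "z": 0.008, "twist": 0}
    - {"grip": 0, "x": 0, "y": 0, "z": 0, "twist": 0}

```text
clock: 10.5
ee_pos: [468.3, 325.4, 26.1]
eef_rot: [0.014, -0.696, 0.718, -0.003]
ft_force: [0.1, -0.6, -0.4]
width: 44.7
```

```bash
python3 -c "
from h import *
plan(464,323,20,-1.5983)"
```

```text
tool d [2.7 4.4 6. ] yaw -1.6014 tilt -0.99959 twist -0.0031 pos [468.3 325.4  26.1] q1,q6 [ 0.89 -0.93] F [ 0.1 -0.6 -0.4] t 10.5 w 44.7
```

Emit:
jog_arm:
  commands:
    - {"grip": 0, "x": 0.002, "y": 0.004, "z": 0.005, "twist": 0}
    - {"grip": 0, "x": 0, "y": 0, "z": 0.001, "twist": 0}
    - {"grip": 0.68, "x": 0, "y": 0, "z": 0, "twist": 0}
    - {"grip": 0.68, "x": 0, "y": 0, "z": 0, "twist": 0}
    - {"grip": 0.68, "x": 0, "y": 0, "z": 0, "twist": 0}
    - {"grip": 0.68, "x": 0, "y": 0, "z": -0.04, "twist": 0}
    - {"grip": 0.8, "x": 0, "y": 0, "z": -0.04, "twist": 0}
    - {"grip": 0.8, "x": 0, "y": 0, "z": -0.04, "twist": 0}
    - {"grip": 0.9, "x": 0, "y": 0, "z": 0, "twist": 0}

```text
clock: 11.4
ee_pos: [463.0, 322.6, 148.8]
eef_rot: [0.017, -0.696, 0.718, -0.004]
ft_force: [0.9, -0.4, 0.1]
width: 76.3
```

```bash
python3 - <<'E'
from h import *
plan(536.8,-69.2,140,-1.5983)
discs('top','tested0',54)
discs('scene','tested0',54)
discs('scene','tested0',28)
E
```

```text
tool d [389.6 -85.4   4.2] yaw -1.6005 tilt -0.99938 twist -0.0022 pos [463.  322.6 148.8] q1,q6 [ 0.89 -0.93] F [ 0.9 -0.4  0.1] t 11.4 w 76.3
tested0 skip [288. 228. 313. 248.] 23.759355361766325
tested0 skip [135. 208. 157. 227.] 27.338757085589123
top tested0 0.61 [307. 182. 326. 198.] 251 z 53.8 mean [533.8 -69. ] box [534.2 -69.7  42.8  38.9] circ [534.5 -68.3  22.2] rgb [132. 128. 125.]
tested0 skip [436. 244. 455. 261.] 27.46868509758633
scene tested0 0.56 [249. 229. 267. 254.] 305 z 54.1 mean [537.  -69.5] box [536.  -69.1  47.7  44.3] circ [536.2 -69.8  24.3] rgb [127. 123. 115.]
tested0 skip [271. 206. 293. 227.] 22.978190819756833
tested0 skip [250. 234. 270. 256.] 53.150309081664204
scene tested0 0.64 [274. 208. 291. 226.] 146 z 25.5 mean [423.9 -40. ] box [423.8 -39.8  44.3  45.7] circ [424.  -41.3  24.3] rgb [47. 93. 49.]
```

Emit:
jog_arm:
  commands:
    - {"grip": 0.9, "x": 0.042, "y": -0.0094, "z": 0, "twist": 0}
    - {"grip": 0.9, "x": 0.042, "y": -0.0094, "z": 0, "twist": 0}
    - {"grip": 0.9, "x": 0.042, "y": -0.0094, "z": 0, "twist": 0}
    - {"grip": 0.9, "x": 0.042, "y": -0.0094, "z": 0, "twist": 0}
    - {"grip": 0.9, "x": 0.042, "y": -0.0094, "z": 0, "twist": 0}
    - {"grip": 0.9, "x": 0.042, "y": -0.0094, "z": 0, "twist": 0}
    - {"grip": 0.9, "x": 0.042, "y": -0.0094, "z": 0, "twist": 0}
    - {"grip": 0.9, "x": 0.042, "y": -0.0094, "z": 0, "twist": 0}
    - {"grip": 0.9, "x": 0.042, "y": -0.0094, "z": 0, "twist": 0}
    - {"grip": 0.9, "x": 0, "y": 0, "z": 0.03, "twist": 0}
    - {"grip": 0.9, "x": 0, "y": 0, "z": 0.01, "twist": 0}
    - {"grip": 0.9, "x": 0, "y": 0, "z": 0, "twist": 0}

```text
clock: 12.9
ee_pos: [531.4, -77.1, 87.7]
eef_rot: [0.0, -0.697, 0.717, -0.001]
ft_force: [0.1, -0.3, -0.3]
width: 77.1
```

```bash
python3 -c "
from h import *
plan(536.8,-69.2,43,-1.5983)"
```

```text
tool d [-8.1 -5.1 44.7] yaw -1.5989 tilt -1.0 twist -0.0006 pos [531.4 -77.1  87.7] q1,q6 [ 0.15 -0.18] F [ 0.1 -0.3 -0.3] t 12.9 w 77.1
```

Tilt recovered to zero.

Emit:
jog_arm:
  commands:
    - {"grip": 0.9, "x": -0.0075, "y": -0.005, "z": 0.01, "twist": 0}
    - {"grip": 0.9, "x": 0, "y": 0, "z": 0.018, "twist": 0}
    - {"grip": 0.9, "x": 0, "y": 0, "z": 0.011, "twist": 0}
    - {"grip": 0.9, "x": 0, "y": 0, "z": 0.003, "twist": 0}
    - {"grip": 0.9, "x": 0, "y": 0, "z": 0, "twist": 0}

```text
clock: 13.4
ee_pos: [539.5, -64.8, 45.6]
eef_rot: [0.001, -0.7, 0.715, -0.003]
ft_force: [-0.0, 0.2, 0.1]
width: 77.0
```

```bash
python3 -c "
from h import *
plan(536.8,-69.2,43,-1.5983)"
```

```text
tool d [4.4 2.6 2.6] yaw -1.5921 tilt -0.99998 twist 0.0062 pos [539.5 -64.8  45.6] q1,q6 [ 0.17 -0.19] F [-0.   0.2  0.1] t 13.4 w 77.0
```

Emit:
jog_arm:
  commands:
    - {"grip": 0.9, "x": 0.004, "y": 0.002, "z": 0.002, "twist": 0.006}
    - {"grip": 0.9, "x": 0, "y": 0, "z": 0, "twist": 0}
    - {"grip": 0, "x": 0, "y": 0, "z": 0, "twist": 0}
    - {"grip": 0, "x": 0, "y": 0, "z": 0, "twist": 0}
    - {"grip": 0, "x": 0, "y": 0, "z": 0, "twist": 0}
    - {"grip": 0, "x": 0, "y": 0, "z": 0, "twist": 0}
    - {"grip": 0, "x": 0, "y": 0, "z": 0, "twist": 0}
    - {"grip": 0, "x": 0, "y": 0, "z": -0.02, "twist": 0}
    - {"grip": 0, "x": 0, "y": 0, "z": -0.04, "twist": 0}
    - {"grip": 0, "x": 0, "y": 0, "z": -0.04, "twist": 0}
    - {"grip": 0, "x": 0, "y": 0, "z": 0, "twist": 0}

```text
clock: 14.5
ee_pos: [536.3, -69.0, 147.4]
eef_rot: [0.001, -0.697, 0.717, -0.002]
ft_force: [-0.5, 0.2, -0.8]
width: 44.5
```

```bash
python3 -c "
from h import *
plan(378,323,140,-1.5983)"
```

```text
tool d [-387.4  169.2    5.8] yaw -1.5988 tilt -0.99999 twist -0.0005 pos [536.3 -69.  147.4] q1,q6 [ 0.16 -0.19] F [-0.5  0.2 -0.8] t 14.5 w 44.5
```

Emit:
jog_arm:
  commands:
    - {"grip": 0, "x": -0.042, "y": 0.0185, "z": 0, "twist": 0}
    - {"grip": 0, "x": -0.042, "y": 0.0185, "z": 0, "twist": 0}
    - {"grip": 0, "x": -0.042, "y": 0.0185, "z": 0, "twist": 0}
    - {"grip": 0, "x": -0.042, "y": 0.0185, "z": 0, "twist": 0}
    - {"grip": 0, "x": -0.042, "y": 0.0185, "z": 0, "twist": 0}
    - {"grip": 0, "x": -0.042, "y": 0.0185, "z": 0, "twist": 0}
    - {"grip": 0, "x": -0.042, "y": 0.0185, "z": 0, "twist": 0}
    - {"grip": 0, "x": -0.042, "y": 0.0185, "z": 0, "twist": 0}
    - {"grip": 0, "x": -0.042, "y": 0.0185, "z": 0, "twist": 0}
    - {"grip": 0, "x": 0, "y": 0, "z": 0.03, "twist": 0}
    - {"grip": 0, "x": 0, "y": 0, "z": 0.02, "twist": 0}
    - {"grip": 0, "x": 0, "y": 0, "z": 0, "twist": 0}

```text
clock: 15.7
ee_pos: [374.1, 329.0, 91.2]
eef_rot: [0.002, -0.696, 0.718, -0.002]
ft_force: [0.6, -1.1, -0.6]
width: 44.3
```

```bash
python3 -c "
from h import *
plan(376,323,20,-1.5983)"
```

```text
tool d [ 5.9 -1.7 71.2] yaw -1.6017 tilt -0.99999 twist -0.0034 pos [374.1 329.   91.2] q1,q6 [ 1.04 -1.07] F [ 0.6 -1.1 -0.6] t 15.7 w 44.3
```

Emit:
jog_arm:
  commands:
    - {"grip": 0, "x": 0.004, "y": -0.001, "z": 0.02, "twist": 0}
    - {"grip": 0, "x": 0, "y": 0, "z": 0.02, "twist": 0}
    - {"grip": 0, "x": 0, "y": 0, "z": 0.018, "twist": 0}
    - {"grip": 0, "x": 0, "y": 0, "z": 0.006, "twist": 0}
    - {"grip": 0, "x": 0, "y": 0, "z": 0, "twist": 0}

```text
clock: 16.2
ee_pos: [377.5, 325.2, 28.5]
eef_rot: [0.004, -0.696, 0.718, -0.002]
ft_force: [0.6, -0.7, -0.7]
width: 44.2
```

```bash
python3 -c "
from h import *
plan(376,323,19,-1.5983)"
```

```text
tool d [2.2 1.5 9.4] yaw -1.6023 tilt -0.99996 twist -0.004 pos [377.5 325.2  28.5] q1,q6 [ 1.03 -1.07] F [ 0.6 -0.7 -0.7] t 16.2 w 44.2
```

Emit:
jog_arm:
  commands:
    - {"grip": 0, "x": 0.002, "y": 0.001, "z": 0.006, "twist": 0}
    - {"grip": 0, "x": 0, "y": 0, "z": 0.003, "twist": 0}
    - {"grip": 0, "x": 0, "y": 0, "z": 0, "twist": 0}
    - {"grip": 0.68, "x": 0, "y": 0, "z": 0, "twist": 0}
    - {"grip": 0.68, "x": 0, "y": 0, "z": 0, "twist": 0}
    - {"grip": 0.68, "x": 0, "y": 0, "z": 0, "twist": 0}
    - {"grip": 0.68, "x": 0, "y": 0, "z": -0.04, "twist": 0}
    - {"grip": 0.8, "x": 0, "y": 0, "z": -0.04, "twist": 0}
    - {"grip": 0.8, "x": 0, "y": 0, "z": -0.04, "twist": 0}
    - {"grip": 0.9, "x": 0, "y": 0, "z": 0, "twist": 0}

```text
clock: 17.2
ee_pos: [377.1, 323.8, 147.2]
eef_rot: [0.007, -0.696, 0.718, -0.002]
ft_force: [0.7, 0.5, -0.6]
width: 76.9
```

```bash
python3 - <<'E'
from h import *
snap('top','t2.png',s=1.4)
discs('top','tested0',28); discs('top','fresh0',40); discs('scene','fresh0',40)
for r in ctrl.place_of('top','nest0')[:4]: print('nest',round(r['confidence'],2),np.round(r['uv'],1),at_z('top',r['uv'],30).round(1),at_z('top',r['uv'],36).round(1))
plan(606,-273,140,-1.5983)
E
```

```text
top tested0 0.85 [290. 225. 313. 247.] 152 z 25.7 mean [420.1 -38.9] box [421.5 -39.4  42.   41.4] circ [421.1 -38.3  22.9] rgb [43. 95. 53.]
top tested0 0.78 [132. 204. 159. 225.] 276 z 27.9 mean [466.  323.8] box [466.4 323.7  46.2  42. ] circ [466.3 323.9  23.7] rgb [127. 123. 120.]
top tested0 0.67 [131. 243. 152. 262.] 306 z 28.0 mean [378.  323.1] box [378.5 322.9  44.3  45.8] circ [378.5 323.6  23.7] rgb [131. 126. 124.]
top fresh0 0.87 [388. 153. 411. 170.] 243 z 39.7 mean [ 604.5 -272.5] box [ 604.6 -272.2   40.5   41.5] circ [ 604.6 -272.5   22.1] rgb [137. 132. 129.]
top fresh0 0.79 [417. 245. 441. 265.] 304 z 39.9 mean [ 389.3 -336.7] box [ 389.  -337.4   44.9   43.6] circ [ 389.  -337.5   23.3] rgb [138. 133. 130.]
top fresh0 0.75 [422. 283. 445. 305.] 314 z 39.8 mean [ 302.1 -340.5] box [ 301.3 -340.5   45.1   42.7] circ [ 302.1 -340.8   22.8] rgb [ 32.  57. 116.]
scene fresh0 0.66 [144. 246. 170. 271.] 284 z 39.9 mean [ 609.7 -272.7] box [ 608.5 -272.5   41.8   42.5] circ [ 609.2 -273.2   23. ] rgb [134. 129. 120.]
scene fresh0 0.66 [164. 151. 183. 175.] 177 z 40.1 mean [ 305.9 -340.4] box [ 303.4 -341.5   46.7   42.2] circ [ 304.4 -341.4   24.9] rgb [ 48.  62. 106.]
scene fresh0 0.62 [153. 175. 174. 200.] 213 z 40.0 mean [ 392.1 -337.3] box [ 390.8 -337.4   45.7   42.2] circ [ 390.2 -336.9   24.5] rgb [129. 124. 116.]
nest 0.88 [282.9 183.8] [545.1   3.4  30. ] [543.7   3.2  36. ]
nest 0.61 [249.8 186. ] [538.   80.5  30. ] [536.5  79.9  36. ]
nest 0.59 [314.8 191. ] [529.7 -71.4  30. ] [528.3 -71.2  36. ]
tool d [ 585.9 -250.6    3.8] yaw -1.6027 tilt -0.99998 twist -0.0044 pos [374.3 320.6 140.1] q1,q6 [ 1.03 -1.07] F [ 0.7 -1.2 -0. ] t 17.6 w 76.8
```

View pics/t2.png

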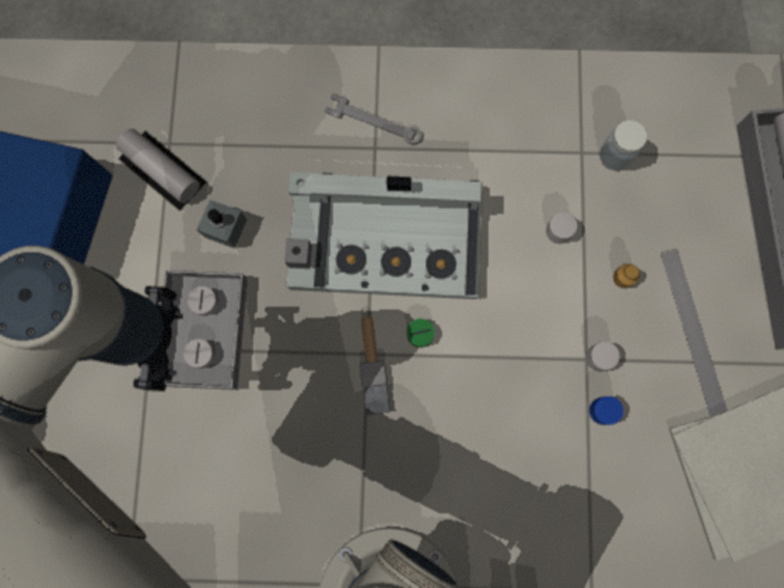

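Emit:
jog_arm:
  commands:
    - {"grip": 0.9, "x": 0.044, "y": -0.019, "z": 0, "twist": 0}
    - {"grip": 0.9, "x": 0.044, "y": -0.019, "z": 0, "twist": 0}
    - {"grip": 0.9, "x": 0.044, "y": -0.019, "z": 0, "twist": 0}
    - {"grip": 0.9, "x": 0.044, "y": -0.019, "z": 0, "twist": 0}
    - {"grip": 0.9, "x": 0.044, "y": -0.019, "z": 0, "twist": 0}
    - {"grip": 0.9, "x": 0.044, "y": -0.019, "z": 0, "twist": 0}
    - {"grip": 0.9, "x": 0.044, "y": -0.019, "z": 0, "twist": 0}
    - {"grip": 0.9, "x": 0.044, "y": -0.019, "z": 0, "twist": 0}
    - {"grip": 0.9, "x": 0.044, "y": -0.019, "z": 0, "twist": 0}
    - {"grip": 0.9, "x": 0.044, "y": -0.019, "z": 0, "twist": 0}
    - {"grip": 0.9, "x": 0.044, "y": -0.019, "z": 0, "twist": 0}
    - {"grip": 0.9, "x": 0.044, "y": -0.019, "z": 0, "twist": 0}
    - {"grip": 0.9, "x": 0.044, "y": -0.019, "z": 0, "twist": 0}
    - {"grip": 0.9, "x": 0, "y": 0, "z": 0.03, "twist": 0}
    - {"grip": 0.9, "x": 0, "y": 0, "z": 0, "twist": 0}
    - {"grip": 0.9, "x": 0, "y": 0, "z": 0, "twist": 0}

```text
clock: 19.2
ee_pos: [610.8, -283.7, 102.8]
eef_rot: [-0.007, -0.698, 0.716, -0.0]
ft_force: [0.2, 1.0, 1.4]
width: 76.8
```

```bash
python3 -c "
from h import *
plan(606.5,-273,19,-1.5983)"
```

```text
tool d [-11.4   3.8  83.7] yaw -1.597 tilt -0.99991 twist 0.0013 pos [ 610.8 -283.7  102.8] q1,q6 [-0.2   0.17] F [0.2 1.  1.4] t 19.2 w 76.8
```

Emit:
jog_arm:
  commands:
    - {"grip": 0.9, "x": -0.009, "y": 0.003, "z": 0.02, "twist": 0}
    - {"grip": 0.9, "x": 0, "y": 0, "z": 0.02, "twist": 0}
    - {"grip": 0.9, "x": 0, "y": 0, "z": 0.02, "twist": 0}
    - {"grip": 0.9, "x": 0, "y": 0, "z": 0.01, "twist": 0}
    - {"grip": 0.9, "x": 0, "y": 0, "z": 0.0, "twist": 0}

```text
clock: 19.7
ee_pos: [609.8, -271.4, 37.8]
eef_rot: [-0.006, -0.7, 0.714, -0.003]
ft_force: [0.2, 0.1, -0.5]
width: 76.7
```

```bash
python3 -c "
from h import *
plan(606.5,-273,19,-1.5983)"
```

```text
tool d [ 1.5  3.2 18.8] yaw -1.59 tilt -0.99991 twist 0.0083 pos [ 609.8 -271.4   37.8] q1,q6 [-0.18  0.15] F [ 0.2  0.1 -0.5] t 19.7 w 76.7
```

Emit:
jog_arm:
  commands:
    - {"grip": 0.9, "x": 0.001, "y": 0.002, "z": 0.01, "twist": 0.008}
    - {"grip": 0.9, "x": 0, "y": 0, "z": 0.008, "twist": 0}
    - {"grip": 0.9, "x": 0, "y": 0, "z": 0, "twist": 0}
    - {"grip": 0, "x": 0, "y": 0, "z": 0, "twist": 0}
    - {"grip": 0, "x": 0, "y": 0, "z": 0, "twist": 0}
    - {"grip": 0, "x": 0, "y": 0, "z": 0, "twist": 0}
    - {"grip": 0, "x": 0, "y": 0, "z": 0, "twist": 0}
    - {"grip": 0, "x": 0, "y": 0, "z": 0, "twist": 0}
  force: 50

```text
clock: 20.5
ee_pos: [609.7, -272.7, 23.1]
eef_rot: [-0.004, -0.698, 0.716, -0.006]
ft_force: [0.4, 0.5, -0.1]
width: 44.5
```

Emit:
jog_arm:
  commands:
    - {"grip": 0, "x": 0, "y": 0, "z": -0.02, "twist": 0}
    - {"grip": 0, "x": 0, "y": 0, "z": -0.04, "twist": 0}
    - {"grip": 0, "x": 0, "y": 0, "z": -0.04, "twist": 0}
    - {"grip": 0, "x": 0, "y": 0, "z": -0.015, "twist": 0}
    - {"grip": 0, "x": 0, "y": 0, "z": 0, "twist": 0}

```text
clock: 21.0
ee_pos: [607.7, -270.4, 138.6]
eef_rot: [-0.006, -0.697, 0.717, -0.003]
ft_force: [0.2, -1.0, -1.5]
width: 44.5
```

```bash
python3 -c "
from h import *
plan(536.3,-70.8,120,-1.5983)"
```

```text
tool d [-197.8   76.8   16.4] yaw -1.5982 tilt -0.99991 twist 0.0001 pos [ 607.7 -270.4  138.6] q1,q6 [-0.18  0.15] F [ 0.2 -1.  -1.5] t 21.0 w 44.5
```

Emit:
jog_arm:
  commands:
    - {"grip": 0, "x": -0.038, "y": 0.015, "z": 0, "twist": 0}
    - {"grip": 0, "x": -0.038, "y": 0.015, "z": 0, "twist": 0}
    - {"grip": 0, "x": -0.038, "y": 0.015, "z": 0, "twist": 0}
    - {"grip": 0, "x": -0.038, "y": 0.015, "z": 0, "twist": 0}
    - {"grip": 0, "x": -0.038, "y": 0.015, "z": 0, "twist": 0}
    - {"grip": 0, "x": 0, "y": 0, "z": 0, "twist": 0}
    - {"grip": 0, "x": 0, "y": 0, "z": 0.02, "twist": 0}
    - {"grip": 0, "x": 0, "y": 0, "z": 0, "twist": 0}
    - {"grip": 0, "x": 0, "y": 0, "z": 0, "twist": 0}

```text
clock: 21.9
ee_pos: [529.6, -71.7, 104.2]
eef_rot: [-0.01, -0.696, 0.718, 0.003]
ft_force: [-0.1, -0.3, -1.0]
width: 44.5
```

```bash
python3 -c "
from h import *
plan(536.3,-70.8,53,-1.5983)"
```

```text
tool d [-1.7 -7.6 51.1] yaw -1.6009 tilt -0.99978 twist -0.0026 pos [529.6 -71.7 104.2] q1,q6 [ 0.16 -0.2 ] F [-0.1 -0.3 -1. ] t 21.9 w 44.5
```

Emit:
jog_arm:
  commands:
    - {"grip": 0, "x": -0.001, "y": -0.005, "z": 0.015, "twist": 0}
    - {"grip": 0, "x": 0, "y": 0, "z": 0.012, "twist": 0}
    - {"grip": 0, "x": 0, "y": 0, "z": 0, "twist": 0}
    - {"grip": 0, "x": 0, "y": 0, "z": 0, "twist": 0}

```text
clock: 22.3
ee_pos: [535.0, -73.0, 77.0]
eef_rot: [-0.01, -0.696, 0.718, 0.002]
ft_force: [-0.7, 0.8, -1.8]
width: 44.7
```

```bash
python3 -c "
from h import *
plan(536.3,-70.8,53,-1.5983)"
```

```text
tool d [-2.5 -1.7 23.9] yaw -1.603 tilt -0.99978 twist -0.0047 pos [535. -73.  77.] q1,q6 [ 0.16 -0.2 ] F [-0.7  0.8 -1.8] t 22.3 w 44.7
```

Emit:
jog_arm:
  commands:
    - {"grip": 0, "x": -0.0025, "y": -0.0015, "z": 0.008, "twist": 0}
    - {"grip": 0, "x": 0, "y": 0, "z": 0.003, "twist": 0}
    - {"grip": 0, "x": 0, "y": 0, "z": 0, "twist": 0}

```text
clock: 22.6
ee_pos: [537.1, -70.8, 66.3]
eef_rot: [-0.01, -0.695, 0.719, 0.002]
ft_force: [-0.5, -0.0, -0.8]
width: 44.5
```

```bash
python3 -c "
from h import *
plan(536.3,-70.8,53,-1.5983)"
```

```text
tool d [-0.2  0.6 13.3] yaw -1.6035 tilt -0.99981 twist -0.0052 pos [537.1 -70.8  66.3] q1,q6 [ 0.16 -0.2 ] F [-0.5 -0.  -0.8] t 22.6 w 44.5
```

Emit:
jog_arm:
  commands:
    - {"grip": 0, "x": 0, "y": 0, "z": 0.005, "twist": 0}
    - {"grip": 0, "x": 0, "y": 0, "z": 0.003, "twist": 0}
    - {"grip": 0, "x": 0, "y": 0, "z": 0.003, "twist": 0}
    - {"grip": 0, "x": 0, "y": 0, "z": 0, "twist": 0}

```text
clock: 23.0
ee_pos: [537.2, -70.8, 54.8]
eef_rot: [-0.009, -0.695, 0.718, 0.001]
ft_force: [-0.8, 0.1, -2.3]
width: 44.3
```

```bash
python3 -c "
from h import *
plan(536.3,-70.8,53,-1.5983)"
```

```text
tool d [-0.   0.8  1.8] yaw -1.6032 tilt -0.99983 twist -0.0049 pos [537.2 -70.8  54.8] q1,q6 [ 0.16 -0.2 ] F [-0.8  0.1 -2.3] t 23.0 w 44.3
```

Emit:
jog_arm:
  commands:
    - {"grip": 0, "x": 0, "y": 0, "z": 0.0015, "twist": 0}
    - {"grip": 0, "x": 0, "y": 0, "z": 0, "twist": 0}
    - {"grip": 0.8, "x": 0, "y": 0, "z": 0, "twist": 0}
    - {"grip": 0.8, "x": 0, "y": 0, "z": 0, "twist": 0}
    - {"grip": 0.8, "x": 0, "y": 0, "z": 0, "twist": 0}
    - {"grip": 0.9, "x": 0, "y": 0, "z": -0.02, "twist": 0}
    - {"grip": 0.9, "x": 0, "y": 0, "z": -0.04, "twist": 0}
    - {"grip": 0.9, "x": 0, "y": 0, "z": -0.03, "twist": 0}
    - {"grip": 0.9, "x": 0, "y": 0, "z": 0, "twist": 0}

```text
clock: 23.9
ee_pos: [538.9, -70.3, 147.1]
eef_rot: [-0.009, -0.696, 0.718, 0.001]
ft_force: [0.6, -0.4, -0.4]
width: 76.9
```

```bash
python3 - <<'E'
from h import *
plan(389.5,-337,120,-1.5983)
discs('scene','fresh0',40)
discs('scene','fresh0',70)
discs('top','fresh0',40)
E
```

```text
tool d [270.9 140.4  32.5] yaw -1.6027 tilt -0.99982 twist -0.0044 pos [538.9 -70.3 147.1] q1,q6 [ 0.16 -0.2 ] F [ 0.6 -0.4 -0.4] t 23.9 w 76.9
scene fresh0 0.9 [153. 174. 174. 202.] 219 z 40.0 mean [ 392.4 -337. ] box [ 391.  -337.5   48.2   42.5] circ [ 391.  -338.6   24.6] rgb [134. 128. 120.]
scene fresh0 0.74 [164. 154. 182. 175.] 184 z 40.0 mean [ 306.  -339.9] box [ 304.9 -340.7   47.7   41.9] circ [ 304.4 -339.8   24.6] rgb [42. 55. 96.]
scene fresh0 0.6 [245. 225. 273. 252.] 54 z 40.2 mean [555.9 -71. ] box [552.6 -73.5  43.8  18.3] circ [544.  -73.2  21.9] rgb [112. 109. 102.]
fresh0 skip [312. 183. 329. 233.] 18.336277218918895
fresh0 skip [218. 260. 378. 312.] 86.87265697733221
fresh0 skip [157. 175. 173. 201.] 36.50938449969402
scene fresh0 0.88 [244. 226. 272. 255.] 297 z 70.0 mean [539.5 -72.5] box [539.1 -72.4  45.6  43.9] circ [537.7 -72.6  24.6] rgb [110. 107. 100.]
fresh0 skip [166. 151. 185. 174.] 35.804641293581085
fresh0 skip [435. 189. 457. 207.] 33.39182353398371
top fresh0 0.57 [424. 281. 443. 305.] 311 z 39.6 mean [ 302.4 -340.3] box [ 302.7 -340.4   43.9   44.2] circ [ 301.9 -339.9   23.5] rgb [29. 50. 99.]
fresh0 skip [307. 179. 325. 193.] 68.09998196809715
```

Emit:
jog_arm:
  commands:
    - {"grip": 0.75, "x": 0.038, "y": 0.0195, "z": 0, "twist": 0}
    - {"grip": 0.75, "x": 0.038, "y": 0.0195, "z": 0, "twist": 0}
    - {"grip": 0.75, "x": 0.038, "y": 0.0195, "z": 0, "twist": 0}
    - {"grip": 0.75, "x": 0.038, "y": 0.0195, "z": 0, "twist": 0}
    - {"grip": 0.75, "x": 0.038, "y": 0.0195, "z": 0, "twist": 0}
    - {"grip": 0.75, "x": 0.038, "y": 0.0195, "z": 0, "twist": 0}
    - {"grip": 0.75, "x": 0.038, "y": 0.0195, "z": 0, "twist": 0}
    - {"grip": 0.75, "x": 0, "y": 0, "z": 0.02, "twist": 0}
    - {"grip": 0.75, "x": 0, "y": 0, "z": 0.03, "twist": 0}
    - {"grip": 0.75, "x": 0, "y": 0, "z": 0, "twist": 0}
    - {"grip": 0.75, "x": 0, "y": 0, "z": 0, "twist": 0}

```text
clock: 25.3
ee_pos: [378.8, -341.6, 89.2]
eef_rot: [-0.018, -0.696, 0.718, 0.011]
ft_force: [0.2, 0.1, 1.1]
width: 64.0
```

```bash
python3 -c "
from h import *
plan(390.3,-337,22,-1.5983)"
```

```text
tool d [ -5.7 -14.1  66.6] yaw -1.6018 tilt -0.9991 twist -0.0035 pos [ 378.8 -341.6   89.2] q1,q6 [-0.41  0.36] F [0.2 0.1 1.1] t 25.3 w 64.0
```

Emit:
jog_arm:
  commands:
    - {"grip": 0.75, "x": -0.004, "y": -0.01, "z": 0.015, "twist": 0}
    - {"grip": 0.75, "x": 0, "y": 0, "z": 0.015, "twist": 0}
    - {"grip": 0.75, "x": 0, "y": 0, "z": 0.0, "twist": 0}
    - {"grip": 0.75, "x": 0, "y": 0, "z": 0.0, "twist": 0}

```text
clock: 25.7
ee_pos: [391.3, -338.5, 62.6]
eef_rot: [-0.018, -0.697, 0.717, 0.008]
ft_force: [-0.1, -0.6, -0.1]
width: 63.8
```

```bash
python3 -c "
from h import *
plan(390.3,-337,22,-1.5983)"
```

```text
tool d [-2.1 -0.4 40.6] yaw -1.598 tilt -0.99922 twist 0.0003 pos [ 391.3 -338.5   62.6] q1,q6 [-0.39  0.35] F [-0.1 -0.6 -0.1] t 25.7 w 63.8
```

Emit:
jog_arm:
  commands:
    - {"grip": 0.75, "x": -0.0018, "y": 0, "z": 0.015, "twist": 0}
    - {"grip": 0.75, "x": 0, "y": 0, "z": 0.015, "twist": 0}
    - {"grip": 0.75, "x": 0, "y": 0, "z": 0.008, "twist": 0}
    - {"grip": 0.75, "x": 0, "y": 0, "z": 0, "twist": 0}
    - {"grip": 0, "x": 0, "y": 0, "z": 0, "twist": 0}
    - {"grip": 0, "x": 0, "y": 0, "z": 0, "twist": 0}
    - {"grip": 0, "x": 0, "y": 0, "z": 0, "twist": 0}
    - {"grip": 0, "x": 0, "y": 0, "z": 0, "twist": 0}

```text
clock: 26.5
ee_pos: [394.7, -339.2, 31.9]
eef_rot: [-0.017, -0.698, 0.716, 0.002]
ft_force: [1.1, -1.0, -1.7]
width: 44.0
```

Emit:
jog_arm:
  commands:
    - {"grip": 0, "x": 0, "y": 0, "z": -0.02, "twist": 0}
    - {"grip": 0, "x": 0, "y": 0, "z": -0.04, "twist": 0}
    - {"grip": 0, "x": 0, "y": 0, "z": -0.04, "twist": 0}
    - {"grip": 0, "x": 0, "y": 0, "z": -0.02, "twist": 0}
    - {"grip": 0, "x": 0, "y": 0, "z": 0, "twist": 0}

```text
clock: 27.0
ee_pos: [397.0, -336.0, 154.8]
eef_rot: [-0.017, -0.698, 0.716, 0.004]
ft_force: [0.7, 0.0, -2.8]
width: 44.2
```

```bash
python3 -c "
from h import *
plan(538.4,4.2,120,-1.5983)"
```

```text
tool d [-344.3 -133.5   24.6] yaw -1.5962 tilt -0.99939 twist 0.0021 pos [ 397.  -336.   154.8] q1,q6 [-0.38  0.35] F [ 0.7  0.  -2.8] t 27.0 w 44.2
```

Emit:
jog_arm:
  commands:
    - {"grip": 0, "x": -0.042, "y": -0.0165, "z": 0, "twist": 0}
    - {"grip": 0, "x": -0.042, "y": -0.0165, "z": 0, "twist": 0}
    - {"grip": 0, "x": -0.042, "y": -0.0165, "z": 0, "twist": 0}
    - {"grip": 0, "x": -0.042, "y": -0.0165, "z": 0, "twist": 0}
    - {"grip": 0, "x": -0.042, "y": -0.0165, "z": 0, "twist": 0}
    - {"grip": 0, "x": -0.042, "y": -0.0165, "z": 0, "twist": 0}
    - {"grip": 0, "x": -0.042, "y": -0.0165, "z": 0, "twist": 0}
    - {"grip": 0, "x": -0.042, "y": -0.0165, "z": 0, "twist": 0}
    - {"grip": 0, "x": 0, "y": 0, "z": 0, "twist": 0}
    - {"grip": 0, "x": 0, "y": 0, "z": 0, "twist": 0}

```text
clock: 28.0
ee_pos: [537.6, 9.5, 131.7]
eef_rot: [-0.021, -0.696, 0.718, 0.01]
ft_force: [0.3, -0.4, -1.6]
width: 44.3
```

```bash
python3 -c "
from h import *
plan(538.4,4.2,62,-1.5983)
discs('scene','fresh0',120)"
```

```text
tool d [ 4.2 -4.1 69.6] yaw -1.6024 tilt -0.99889 twist -0.0041 pos [537.6   9.5 131.7] q1,q6 [ 0.31 -0.34] F [ 0.3 -0.4 -1.6] t 28.0 w 44.3
fresh0 skip [248. 225. 272. 253.] 67.77126049419815
fresh0 skip [165. 152. 182. 175.] 34.76804311424314
scene fresh0 0.55 [288. 211. 312. 240.] 36 z 119.2 mean [553.4  19. ] box [552.6  13.6  17.4  43.7] circ [544.1  11.7  21.9] rgb [86. 84. 78.]
fresh0 skip [431. 208. 454. 235.] 26.754292918578926
```

Emit:
jog_arm:
  commands:
    - {"grip": 0, "x": 0.005, "y": -0.002, "z": 0.015, "twist": 0}
    - {"grip": 0, "x": 0, "y": 0, "z": 0.015, "twist": 0}
    - {"grip": 0, "x": 0, "y": 0, "z": 0.01, "twist": 0}
    - {"grip": 0, "x": 0, "y": 0, "z": 0, "twist": 0}
    - {"grip": 0, "x": 0, "y": 0, "z": 0, "twist": 0}

```text
clock: 28.6
ee_pos: [536.0, -2.4, 91.1]
eef_rot: [-0.021, -0.693, 0.721, 0.01]
ft_force: [0.6, 0.1, -1.1]
width: 43.6
```

```bash
python3 -c "
from h import *
plan(538.8,2.6,62,-1.5983)
from scipy.spatial.transform import Rotation as R
w,a,b,c=ctrl.read_state()['eef_rot'];print(R.from_quat([a,b,c,w]).as_matrix()[:,2])
for q in [[-0.017, -0.698, 0.716, 0.002],[-.017,-.698,.716,.004]]: print(R.from_quat(q[1:]+q[:1]).as_matrix()[:,2])
"
```

```text
tool d [-5.6 -3.9 28.9] yaw -1.6106 tilt -0.99892 twist -0.0123 pos [536.   -2.4  91.1] q1,q6 [ 0.29 -0.33] F [ 0.6  0.1 -1.1] t 28.6 w 43.6
[-0.04400051 -0.01486808 -0.99892087]
[-0.02713185 -0.02086481 -0.99941409]
[-0.02992306 -0.01800103 -0.9993901 ]
```

Emit:
jog_arm:
  commands:
    - {"grip": 0, "x": -0.004, "y": -0.003, "z": 0.01, "twist": -0.008}
    - {"grip": 0, "x": 0, "y": 0, "z": 0.005, "twist": 0}
    - {"grip": 0, "x": 0, "y": 0, "z": 0, "twist": 0}
    - {"grip": 0, "x": 0, "y": 0, "z": 0, "twist": 0}

```text
clock: 29.0
ee_pos: [539.6, 1.4, 76.0]
eef_rot: [-0.02, -0.696, 0.718, 0.009]
ft_force: [-0.1, 0.4, -1.8]
width: 44.3
```

```bash
python3 -c "
from h import *
plan(538.8,2.6,62,-1.5983)
"
```

```text
tool d [-1.4  0.3 14. ] yaw -1.6021 tilt -0.99904 twist -0.0038 pos [539.6   1.4  76. ] q1,q6 [ 0.29 -0.33] F [-0.1  0.4 -1.8] t 29.0 w 44.3
```

Emit:
jog_arm:
  commands:
    - {"grip": 0, "x": -0.001, "y": 0.0003, "z": 0.005, "twist": 0}
    - {"grip": 0, "x": 0, "y": 0, "z": 0.004, "twist": 0}
    - {"grip": 0, "x": 0, "y": 0, "z": 0.002, "twist": 0}
    - {"grip": 0, "x": 0, "y": 0, "z": 0, "twist": 0}

```text
clock: 29.4
ee_pos: [539.2, 2.6, 64.5]
eef_rot: [-0.02, -0.696, 0.718, 0.009]
ft_force: [0.6, 1.0, -2.8]
width: 44.1
```

```bash
python3 -c "
from h import *
plan(538.8,2.6,62,-1.5983)
"
```

```text
tool d [-0.   0.3  2.5] yaw -1.6016 tilt -0.99908 twist -0.0033 pos [539.2   2.6  64.5] q1,q6 [ 0.3  -0.33] F [ 0.6  1.  -2.8] t 29.4 w 44.1
```

Emit:
jog_arm:
  commands:
    - {"grip": 0, "x": 0, "y": 0, "z": 0.002, "twist": 0}
    - {"grip": 0, "x": 0, "y": 0, "z": 0, "twist": 0}
    - {"grip": 0.8, "x": 0, "y": 0, "z": 0, "twist": 0}
    - {"grip": 0.8, "x": 0, "y": 0, "z": 0, "twist": 0}
    - {"grip": 0.8, "x": 0, "y": 0, "z": 0, "twist": 0}
    - {"grip": 0.8, "x": 0, "y": 0, "z": -0.02, "twist": 0}
    - {"grip": 0.8, "x": 0, "y": 0, "z": -0.04, "twist": 0}
    - {"grip": 0.6, "x": 0, "y": 0, "z": -0.035, "twist": 0}
    - {"grip": 0.6, "x": 0, "y": 0, "z": 0, "twist": 0}

```text
clock: 30.3
ee_pos: [543.6, 3.4, 161.7]
eef_rot: [-0.02, -0.696, 0.718, 0.008]
ft_force: [0.9, -0.3, 0.0]
width: 51.3
```

```bash
python3 - <<'E'
from h import *
plan(648,1.2,140,-1.5983)
snap('scene','s2.png',crop=(100,130,480,340),s=2.1)
discs('scene','fresh0',70); discs('scene','tested0',28)
im,d=ctrl.get_image('top');P=cloud('top',d)
h=P[(P[...,2]>112)&(P[...,2]<130)&(abs(P[...,0]-648)<30)&(abs(P[...,1])<80)]; print('handle',len(h),h.mean(0) if len(h) else '')
E
```

```text
tool d [  -1.3 -105.2   17.7] yaw -1.6012 tilt -0.99911 twist -0.0029 pos [543.6   3.4 161.7] q1,q6 [ 0.3  -0.33] F [ 0.9 -0.3  0. ] t 30.3 w 51.3
scene fresh0 0.96 [285. 233. 306. 262.] 302 z 70.1 mean [541.7   3.4] box [540.7   4.2  44.1  45.8] circ [540.8   2.7  23.7] rgb [123. 119. 112.]
scene fresh0 0.96 [246. 225. 273. 252.] 298 z 70.1 mean [540.  -72.1] box [538.1 -72.2  46.6  44.4] circ [538.3 -72.3  24.3] rgb [89. 86. 80.]
fresh0 skip [165. 151. 180. 174.] 36.98834666822199
scene tested0 0.7 [435. 244. 455. 262.] 294 z 28.2 mean [468.3 323.5] box [466.7 324.1  44.9  47.4] circ [466.2 323.5  24.3] rgb [128. 124. 116.]
scene tested0 0.65 [275. 210. 288. 226.] 60 z 25.3 mean [425.1 -49.4] box [427.9 -48.8  45.1  23.3] circ [425.  -40.8  22.7] rgb [47. 90. 49.]
scene tested0 0.61 [433. 210. 452. 235.] 250 z 28.2 mean [380.6 322.1] box [379.9 322.3  44.1  47.9] circ [378.8 322.1  25.1] rgb [123. 118. 111.]
handle 0
```

View pics/s2.png

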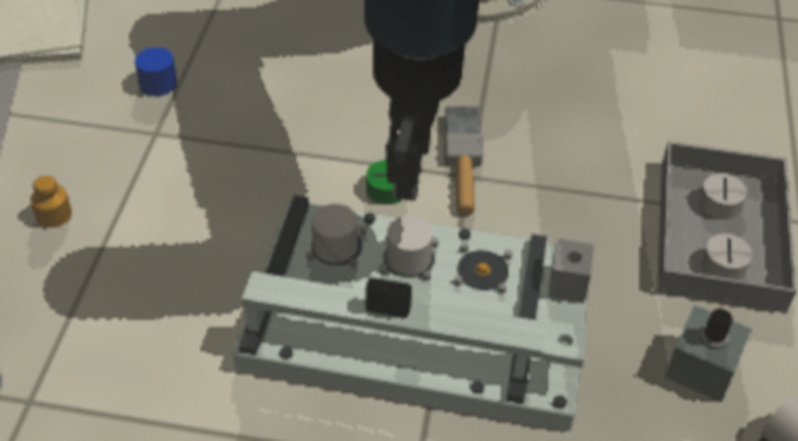

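Emit:
jog_arm:
  commands:
    - {"grip": 0.6, "x": 0, "y": -0.026, "z": 0, "twist": 0}
    - {"grip": 0.6, "x": 0, "y": -0.026, "z": 0, "twist": 0}
    - {"grip": 0.6, "x": 0, "y": -0.026, "z": 0, "twist": 0}
    - {"grip": 0.6, "x": 0, "y": -0.024, "z": 0, "twist": 0}
    - {"grip": 0.6, "x": 0, "y": 0, "z": 0.01, "twist": 0}
    - {"grip": 0.6, "x": 0, "y": 0, "z": 0, "twist": 0}

```text
clock: 31.2
ee_pos: [640.9, -1.0, 132.1]
eef_rot: [-0.029, -0.696, 0.718, 0.015]
ft_force: [-1.3, 0.5, -0.3]
width: 51.3
```

```bash
python3 -c "
from h import *
plan(648,1.2,102,-1.5983)"
```

```text
tool d [-3.  -8.9 29.5] yaw -1.6014 tilt -0.9978 twist -0.0031 pos [640.9  -1.  132.1] q1,q6 [ 0.24 -0.28] F [-1.3  0.5 -0.3] t 31.2 w 51.3
```

Emit:
jog_arm:
  commands:
    - {"grip": 0.6, "x": -0.002, "y": -0.008, "z": 0.01, "twist": 0}
    - {"grip": 0.6, "x": 0, "y": 0, "z": 0.01, "twist": 0}
    - {"grip": 0.6, "x": 0, "y": 0, "z": 0.006, "twist": 0}
    - {"grip": 0.6, "x": 0, "y": 0, "z": 0, "twist": 0}

```text
clock: 31.6
ee_pos: [645.3, 0.5, 102.5]
eef_rot: [-0.031, -0.696, 0.717, 0.016]
ft_force: [-0.3, -0.3, 0.9]
width: 51.2
```

```bash
python3 -c "
from h import *
plan(648,1.2,102,-1.5983)"
```

```text
tool d [-0.8 -2.7  0.3] yaw -1.6009 tilt -0.9976 twist -0.0026 pos [6.453e+02 5.000e-01 1.025e+02] q1,q6 [ 0.24 -0.28] F [-0.3 -0.3  0.9] t 31.6 w 51.2
```

Emit:
jog_arm:
  commands:
    - {"grip": 0, "x": 0, "y": -0.002, "z": 0, "twist": 0}
    - {"grip": 0, "x": 0, "y": 0, "z": 0, "twist": 0}
    - {"grip": 0, "x": 0, "y": 0, "z": 0, "twist": 0}
    - {"grip": 0, "x": 0, "y": 0, "z": 0, "twist": 0}
    - {"grip": 0, "x": 0, "y": 0.02, "z": 0.0014, "twist": 0}
    - {"grip": 0, "x": 0, "y": 0.02, "z": 0.0014, "twist": 0}
    - {"grip": 0, "x": 0, "y": 0.02, "z": 0.0014, "twist": 0}
    - {"grip": 0, "x": 0, "y": 0.02, "z": 0.0014, "twist": 0}
    - {"grip": 0, "x": 0, "y": 0.018, "z": 0.001, "twist": 0}
    - {"grip": 0, "x": 0, "y": 0, "z": 0, "twist": 0}
  force: 40

```text
clock: 32.6
ee_pos: [555.0, 3.0, 103.3]
eef_rot: [-0.022, -0.696, 0.718, 0.009]
ft_force: [-2.5, 0.6, -3.3]
width: 15.6
```

```bash
python3 -c "
from h import *
plan(538.2,4.2,102,-1.5983)"
```

```text
tool d [-0.7 16.8  2. ] yaw -1.601 tilt -0.99886 twist -0.0027 pos [555.    3.  103.3] q1,q6 [ 0.29 -0.32] F [-2.5  0.6 -3.3] t 32.6 w 15.6
```

Emit:
jog_arm:
  commands:
    - {"grip": 0, "x": 0, "y": 0.006, "z": 0, "twist": 0}
    - {"grip": 0, "x": 0, "y": 0.006, "z": 0, "twist": 0}
    - {"grip": 0, "x": 0, "y": 0.004, "z": 0, "twist": 0}
    - {"grip": 0, "x": 0, "y": 0.003, "z": 0, "twist": 0}

```text
clock: 33.0
ee_pos: [537.7, 3.5, 103.3]
eef_rot: [-0.021, -0.696, 0.718, 0.008]
ft_force: [3.3, -1.4, -5.2]
width: 15.7
```

Emit:
jog_arm:
  commands:
    - {"grip": 0, "x": 0, "y": 0.003, "z": 0, "twist": 0}
    - {"grip": 0, "x": 0, "y": 0.003, "z": 0, "twist": 0}

```text
clock: 33.2
ee_pos: [537.7, 3.5, 103.5]
eef_rot: [-0.017, -0.696, 0.717, 0.003]
ft_force: [14.6, -5.3, -17.2]
width: 15.1
```

Emit:
jog_arm:
  commands:
    - {"grip": 0, "x": 0, "y": -0.002, "z": 0, "twist": 0}
    - {"grip": 0.6, "x": 0, "y": 0, "z": 0, "twist": 0}
    - {"grip": 0.6, "x": 0, "y": 0, "z": 0, "twist": 0}
    - {"grip": 0.6, "x": 0, "y": 0, "z": 0, "twist": 0}
    - {"grip": 0.6, "x": 0, "y": 0, "z": -0.03, "twist": 0}
    - {"grip": 0.6, "x": 0, "y": 0, "z": -0.03, "twist": 0}
    - {"grip": 0.6, "x": -0.042, "y": -0.008, "z": 0, "twist": 0}
    - {"grip": 0.6, "x": -0.042, "y": -0.008, "z": 0, "twist": 0}
    - {"grip": 0.6, "x": -0.042, "y": -0.008, "z": 0, "twist": 0}
    - {"grip": 0.6, "x": -0.042, "y": -0.008, "z": 0, "twist": 0}
    - {"grip": 0.6, "x": -0.042, "y": -0.008, "z": 0, "twist": 0}
    - {"grip": 0.6, "x": -0.042, "y": -0.008, "z": 0, "twist": 0}
    - {"grip": 0.6, "x": -0.04, "y": -0.008, "z": 0, "twist": 0}
    - {"grip": 0.6, "x": 0, "y": 0, "z": 0, "twist": 0}
    - {"grip": 0.6, "x": 0, "y": 0, "z": 0, "twist": 0}

```text
clock: 34.7
ee_pos: [606.3, 306.1, 163.4]
eef_rot: [-0.017, -0.696, 0.718, 0.003]
ft_force: [-0.4, -0.0, 0.4]
width: 51.0
```

```bash
python3 - <<'E'
from h import *
plan(596.2,299.3,110,-1.5983)
for cam in ['top','scene']:
    im,d=snap(cam,cam+'3.png',crop=(120,100,400,310) if cam=='top' else (230,190,510,400),s=2.8); P=cloud(cam,d)
    k=P[(P[...,2]>79)&(P[...,2]<88)&(abs(P[...,0]-596)<22)&(abs(P[...,1]-299)<22)]; print(cam,'knob',len(k),k.mean(0) if len(k) else '', cv2.minEnclosingCircle(k[:,:2].astype(np.float32)) if len(k) else '')
    h=P[(P[...,2]>112)&(P[...,2]<125)&(abs(P[...,0]-540)<40)&(abs(P[...,1])<60)]; print('handle',len(h),cv2.minAreaRect(h[:,:2].astype(np.float32)) if len(h) else '')
    st=P[(P[...,2]>46)&(P[...,2]<54)&(abs(P[...,0]-596)<45)&(abs(P[...,1]-299)<45)]; print('stand',len(st),cv2.minAreaRect(st[:,:2].astype(np.float32)))
    for r in ctrl.place_of(cam,'bridge_hole')[:2]: print('hole',r['confidence'],np.round(r['uv'],1),at_z(cam,r['uv'],87).round(1))
    for r in ctrl.place_of(cam,'lock_pin')[:2]: print('pin',r['confidence'],np.round(r['uv'],1),at_z(cam,r['uv'],50).round(1))
    r=P[(P[...,1]>310)&(P[...,1]<420)&(P[...,0]>600)&(P[...,0]<720)&(P[...,2]>5)]; print('roller zmax',np.percentile(r[:,2],98))
E
```

```text
tool d [ 6.1  8.4 53.7] yaw -1.602 tilt -0.99943 twist -0.0037 pos [606.3 306.1 163.4] q1,q6 [ 0.69 -0.73] F [-0.4 -0.   0.4] t 34.7 w 51.0
top knob 61 [596.51553572 299.49852614  82.75601074] ((597.5264892578125, 299.773681640625), 10.610809326171875)
handle 140 ((539.6883544921875, 3.4198532104492188), (17.13970947265625, 39.02794647216797), 1.2655936479568481)
stand 434 ((597.24755859375, 300.2156982421875), (58.85468292236328, 56.67230987548828), 71.14920806884766)
hole 0.8 [209.3 178.2] [540.1 166.2  87. ]
hole 0.42 [284.8 185. ] [528.6  -2.5  87. ]
pin 0.73 [284.9 183. ] [542.2  -1.7  50. ]
pin 0.48 [156.4 159.5] [591.1 298.   50. ]
roller zmax 581.8878958333222
scene knob 80 [599.21413033 299.0504641   82.68686324] ((597.9503173828125, 300.0108642578125), 10.817290306091309)
handle 169 ((541.2373046875, 3.366230010986328), (18.643054962158203, 40.2214469909668), 1.8018789291381836)
stand 539 ((598.4901123046875, 299.28143310546875), (55.94640350341797, 59.51137161254883), 70.85928344726562)
hole 0.67 [373.5 249. ] [546.  163.9  87. ]
hole 0.49 [439.8 291.3] [626.5 292.   87. ]
pin 0.64 [439.8 290.9] [596.9 301.1  50. ]
roller zmax 581.0894282600902
```

View pics/scene3.png

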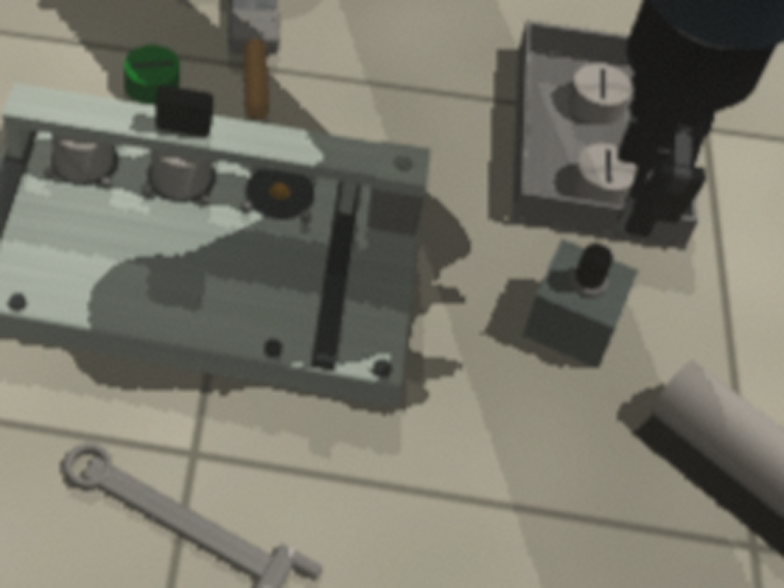

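```bash
python3 - <<'E'
from h import *
tiles=[]
for cam,uv in [('top',(209.3,178.2)),('scene',(373.5,249))]:
    im,d=ctrl.get_image(cam); P=cloud(cam,d); g=cv2.cvtColor(im,cv2.COLOR_RGB2GRAY).astype(float)
    u,v=map(round,uv); r=7; w=g[v-r:v+r+1,u-r:u+r+1]; 
    print(cam); print(w.astype(int))
    wt=np.clip(np.median(w)-8-w,0,None); wt[[0,-1]]=0; wt[:,[0,-1]]=0
    yy,xx=np.mgrid[-r:r+1,-r:r+1]; c=(u+(wt*xx).sum()/wt.sum(), v+(wt*yy).sum()/wt.sum())
    print('hole c',np.round(c,2),at_z(cam,c,87).round(1))
    b=P[(abs(P[...,2]-87)<4)&(abs(P[...,0]-540)<40)&(P[...,1]>-170)&(P[...,1]<220)]
    print('beam',len(b),cv2.minAreaRect(b[:,:2].astype(np.float32)))
    e=P[(abs(P[...,2]-87)<4)&(abs(P[...,0]-543)<40)&(P[...,1]>120)&(P[...,1]<220)]
    print('beam end',cv2.minAreaRect(e[:,:2].astype(np.float32)), e[:,1].max())
    tiles.append(cv2.resize(im[v-25:v+25,u-35:u+35],None,fx=8,fy=8,interpolation=2))
cv2.imwrite('pics/hole.png',np.vstack(tiles)[:800:,:,::-1][::1])
E
```

```text
top
[[95 87 92 90 90 89 93 90 90 92 92 90 91 91 91]
 [91 87 92 91 92 93 93 94 93 92 94 92 91 94 93]
 [93 88 93 91 92 92 91 93 91 90 92 93 95 91 94]
 [95 87 91 91 88 91 90 86 85 83 84 87 94 94 94]
 [90 86 90 89 91 87 84 69 62 59 67 75 88 91 92]
 [80 86 90 92 89 83 73 57 49 46 50 66 81 91 91]
 [79 88 89 91 91 84 67 52 44 49 47 61 83 90 91]
 [79 89 89 91 87 84 70 54 46 50 57 74 84 90 93]
 [80 90 91 87 92 92 81 70 66 67 72 87 91 90 89]
 [81 90 89 91 91 89 87 89 88 87 89 90 91 88 91]
 [84 88 89 88 87 88 92 90 89 91 89 89 91 90 91]
 [84 88 91 90 89 88 89 88 91 88 89 88 91 90 88]
 [78 88 87 86 90 90 87 89 89 88 89 90 91 90 90]
 [77 80 83 84 84 82 83 83 87 87 86 86 87 88 88]
 [75 75 74 75 78 75 79 77 78 79 75 77 78 80 79]]
hole c [210.57 176.91] [543.1 163.5  87. ]
beam 1731 ((541.2515258789062, 27.213470458984375), (310.1673278808594, 37.395442962646484), 88.9115219116211)
beam end ((543.61279296875, 151.21192932128906), (62.08833694458008, 37.40213394165039), 88.80973815917969) 182.46696571578786
scene
[[ 95  94  93  94  94  95  96  96  99 103 109 112 116 119 121]
 [ 96  94  93  92  94  93
[... 441 characters left out ...]
  71  72  73  81  90  93  96  93  95]
 [ 95  97  95  96  95  92  85  85  87  92  94  95  95  94  95]
 [ 95  94  93  94  94  95  94  95  96  94  96  95  94  95  96]
 [ 89  91  93  95  93  93  93  95  94  94  94  94  94  94  97]
 [ 81  81  83  85  85  87  90  91  93  92  93  92  93  93  96]
 [ 73  74  74  75  76  78  79  80  83  85  87  88  90  90  96]
 [ 72  72  73  74  73  74  72  74  75  74  75  77  79  81  86]]
hole c [373.08 249.4 ] [547.2 163.1  87. ]
beam 1856 ((542.2447509765625, 26.391632080078125), (309.6898193359375, 38.08629608154297), 88.50232696533203)
beam end ((545.5916137695312, 150.60382080078125), (61.124839782714844, 38.067222595214844), 88.8656997680664) 181.07959438639068
```

Emit:
jog_arm:
  commands:
    - {"grip": 0.6, "x": 0.005, "y": 0.007, "z": 0.02, "twist": 0}
    - {"grip": 0.6, "x": 0, "y": 0, "z": 0.02, "twist": 0}
    - {"grip": 0.6, "x": 0, "y": 0, "z": 0.01, "twist": 0}
    - {"grip": 0.6, "x": 0, "y": 0, "z": 0, "twist": 0}
    - {"grip": 0.6, "x": 0, "y": 0, "z": 0, "twist": 0}

```text
clock: 35.6
ee_pos: [599.0, 297.1, 115.5]
eef_rot: [-0.014, -0.694, 0.72, 0.003]
ft_force: [-0.3, -0.2, -0.1]
width: 51.5
```

```bash
python3 -c "
from h import *
plan(596.2,299.8,67,-1.5983)"
```

```text
tool d [-3.4  1.7 48.6] yaw -1.6066 tilt -0.99958 twist -0.0083 pos [599.  297.1 115.5] q1,q6 [ 0.69 -0.73] F [-0.3 -0.2 -0.1] t 35.6 w 51.5
```

Emit:
jog_arm:
  commands:
    - {"grip": 0.6, "x": -0.003, "y": 0.0015, "z": 0.012, "twist": -0.006}
    - {"grip": 0.6, "x": 0, "y": 0, "z": 0.012, "twist": 0}
    - {"grip": 0.6, "x": 0, "y": 0, "z": 0.012, "twist": 0}
    - {"grip": 0.6, "x": 0, "y": 0, "z": 0.004, "twist": 0}
    - {"grip": 0.6, "x": 0, "y": 0, "z": 0, "twist": 0}

```text
clock: 36.1
ee_pos: [597.2, 300.3, 73.4]
eef_rot: [-0.013, -0.697, 0.717, 0.003]
ft_force: [1.1, 0.1, 0.1]
width: 51.1
```

```bash
python3 -c "
from h import *
plan(596.2,299.8,67,-1.5983)"
```

```text
tool d [0.5 0.8 6.4] yaw -1.5999 tilt -0.99964 twist -0.0016 pos [597.2 300.3  73.4] q1,q6 [ 0.7  -0.73] F [1.1 0.1 0.1] t 36.1 w 51.1
```

Emit:
jog_arm:
  commands:
    - {"grip": 0.6, "x": 0, "y": 0.0005, "z": 0.005, "twist": 0}
    - {"grip": 0.6, "x": 0, "y": 0, "z": 0, "twist": 0}
    - {"grip": 0, "x": 0, "y": 0, "z": 0, "twist": 0}
    - {"grip": 0, "x": 0, "y": 0, "z": 0, "twist": 0}
    - {"grip": 0, "x": 0, "y": 0, "z": 0, "twist": 0}
    - {"grip": 0, "x": 0, "y": 0, "z": 0, "twist": 0}
    - {"grip": 0, "x": 0, "y": 0, "z": 0, "twist": 0}
  force: 40

```text
clock: 36.8
ee_pos: [597.2, 300.6, 69.2]
eef_rot: [-0.012, -0.697, 0.717, 0.002]
ft_force: [0.0, -0.5, -0.5]
width: 18.4
```

```bash
python3 -c "
from h import *
plan(596.2,299.8,67,-1.5983)"
```

```text
tool d [0.8 0.9 2.2] yaw -1.5999 tilt -0.9997 twist -0.0016 pos [597.2 300.6  69.2] q1,q6 [ 0.7  -0.73] F [ 0.  -0.5 -0.5] t 36.8 w 18.4
```

Emit:
jog_arm:
  commands:
    - {"grip": 0, "x": 0, "y": 0, "z": -0.02, "twist": 0}
    - {"grip": 0, "x": 0, "y": 0, "z": -0.03, "twist": 0}
    - {"grip": 0, "x": 0, "y": 0, "z": -0.03, "twist": 0}
    - {"grip": 0, "x": 0, "y": 0, "z": -0.015, "twist": 0}
    - {"grip": 0, "x": 0, "y": 0, "z": 0, "twist": 0}

```text
clock: 37.3
ee_pos: [598.6, 301.3, 165.6]
eef_rot: [-0.014, -0.696, 0.717, 0.003]
ft_force: [-0.1, 0.1, -1.2]
width: 18.4
```

```bash
python3 -c "
from h import *
plan(542.4,164.2,160,-1.5983)"
```

```text
tool d [138.6  51.9   9. ] yaw -1.6004 tilt -0.9996 twist -0.0021 pos [598.6 301.3 165.6] q1,q6 [ 0.7  -0.73] F [-0.1  0.1 -1.2] t 37.3 w 18.4
```

Emit:
jog_arm:
  commands:
    - {"grip": 0, "x": 0.02, "y": 0.0075, "z": 0, "twist": 0}
    - {"grip": 0, "x": 0.02, "y": 0.0075, "z": 0, "twist": 0}
    - {"grip": 0, "x": 0.02, "y": 0.0075, "z": 0, "twist": 0}
    - {"grip": 0, "x": 0.02, "y": 0.0075, "z": 0, "twist": 0}
    - {"grip": 0, "x": 0.02, "y": 0.0075, "z": 0, "twist": 0}
    - {"grip": 0, "x": 0.02, "y": 0.0075, "z": 0, "twist": 0}
    - {"grip": 0, "x": 0.013, "y": 0.005, "z": 0, "twist": 0}
    - {"grip": 0, "x": 0, "y": 0, "z": 0, "twist": 0}
    - {"grip": 0, "x": 0, "y": 0, "z": 0, "twist": 0}

```text
clock: 38.2
ee_pos: [538.2, 164.6, 158.8]
eef_rot: [-0.019, -0.696, 0.717, 0.006]
ft_force: [-0.7, 0.7, -1.2]
width: 18.6
```

```bash
python3 -c "
from h import *
plan(542.4,164.2,145,-1.5983)"
```

```text
tool d [-0.  -4.7 13.7] yaw -1.6003 tilt -0.99918 twist -0.002 pos [538.2 164.6 158.8] q1,q6 [ 0.57 -0.6 ] F [-0.7  0.7 -1.2] t 38.2 w 18.6
```

Emit:
jog_arm:
  commands:
    - {"grip": 0, "x": 0, "y": -0.004, "z": 0, "twist": 0}
    - {"grip": 0, "x": 0, "y": 0, "z": 0, "twist": 0}
    - {"grip": 0, "x": 0, "y": 0, "z": 0, "twist": 0}

```text
clock: 38.5
ee_pos: [543.2, 166.1, 157.8]
eef_rot: [-0.02, -0.697, 0.717, 0.006]
ft_force: [-0.3, 0.0, -1.1]
width: 18.6
```

```bash
python3 - <<'E'
from h import *
plan(542.9,164.2,145,-1.5983)
snap('scene','s4.png',crop=(340,190,420,270),s=6)
E
```

```text
tool d [ 1.6 -0.2 12.8] yaw -1.5991 tilt -0.99916 twist -0.0008 pos [543.2 166.1 157.8] q1,q6 [ 0.57 -0.6 ] F [-0.3  0.  -1.1] t 38.5 w 18.6
```

View pics/s4.png

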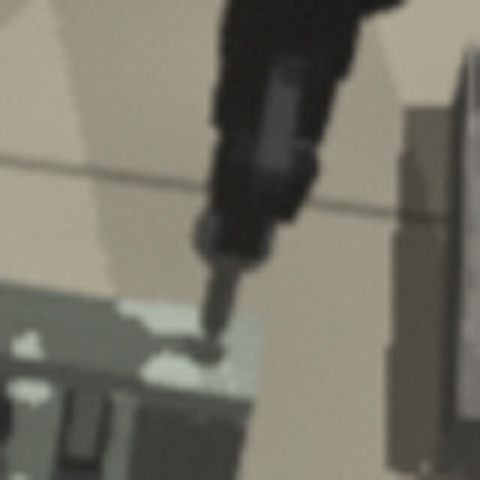

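The pin tip at crop (213,335) sits just above the hole at (205,352), about 1 px too far to +y. I'll correct that and go down.

Emit:
jog_arm:
  commands:
    - {"grip": 0, "x": 0.002, "y": 0, "z": 0.004, "twist": 0}
    - {"grip": 0, "x": 0, "y": 0, "z": 0.004, "twist": 0}
    - {"grip": 0, "x": 0, "y": 0, "z": 0.004, "twist": 0}
    - {"grip": 0, "x": 0, "y": 0, "z": 0, "twist": 0}

```text
clock: 38.95
ee_pos: [543.4, 164.3, 144.6]
eef_rot: [-0.019, -0.697, 0.717, 0.006]
ft_force: [0.6, -0.5, -1.1]
width: 18.4
```

```bash
python3 -c "
from h import *
plan(542.6,164.2,106,-1.5983)"
```

```text
tool d [-0.6 -0.6 38.6] yaw -1.5983 tilt -0.99921 twist -0.0 pos [543.4 164.3 144.6] q1,q6 [ 0.57 -0.59] F [ 0.6 -0.5 -1.1] t 38.95 w 18.4
```

Emit:
jog_arm:
  commands:
    - {"grip": 0, "x": 0, "y": 0, "z": 0.005, "twist": 0}
    - {"grip": 0, "x": 0, "y": 0, "z": 0.005, "twist": 0}
    - {"grip": 0, "x": 0, "y": 0, "z": 0.005, "twist": 0}
    - {"grip": 0, "x": 0, "y": 0, "z": 0, "twist": 0}

```text
clock: 39.35
ee_pos: [543.3, 164.1, 128.6]
eef_rot: [-0.018, -0.697, 0.717, 0.005]
ft_force: [1.0, 1.1, -1.5]
width: 18.1
```

```bash
python3 -c "
from h import *
plan(542.6,164.2,106,-1.5983)"
```

```text
tool d [-0.5 -0.  22.6] yaw -1.5983 tilt -0.99926 twist 0.0 pos [543.3 164.1 128.6] q1,q6 [ 0.57 -0.59] F [ 1.   1.1 -1.5] t 39.35 w 18.1
```

Emit:
jog_arm:
  commands:
    - {"grip": 0, "x": 0, "y": 0, "z": 0.006, "twist": 0}
    - {"grip": 0, "x": 0, "y": 0, "z": 0.006, "twist": 0}
    - {"grip": 0, "x": 0, "y": 0, "z": 0.005, "twist": 0}
    - {"grip": 0, "x": 0, "y": 0, "z": 0, "twist": 0}

```text
clock: 39.75
ee_pos: [542.9, 163.9, 110.2]
eef_rot: [-0.018, -0.697, 0.717, 0.005]
ft_force: [2.5, 1.0, -2.4]
width: 18.2
```

Emit:
jog_arm:
  commands:
    - {"grip": 0, "x": 0, "y": 0, "z": 0.003, "twist": 0}
    - {"grip": 0, "x": 0, "y": 0, "z": 0.001, "twist": 0}
    - {"grip": 0, "x": 0, "y": 0, "z": 0, "twist": 0}

```text
clock: 40.05
ee_pos: [542.9, 163.9, 106.0]
eef_rot: [-0.018, -0.697, 0.717, 0.005]
ft_force: [0.8, 0.2, -0.8]
width: 18.6
```

Emit:
jog_arm:
  commands:
    - {"grip": 0, "x": 0, "y": 0, "z": 0.0005, "twist": 0}
    - {"grip": 0.5, "x": 0, "y": 0, "z": 0, "twist": 0}
    - {"grip": 0.5, "x": 0, "y": 0, "z": 0, "twist": 0}
    - {"grip": 0.5, "x": 0, "y": 0, "z": 0, "twist": 0}
    - {"grip": 0.5, "x": 0, "y": 0, "z": -0.02, "twist": 0}
    - {"grip": 0.5, "x": 0, "y": 0, "z": -0.03, "twist": 0}
    - {"grip": 0.5, "x": -0.03, "y": 0, "z": -0.03, "twist": 0}
    - {"grip": 0.5, "x": -0.04, "y": 0, "z": -0.02, "twist": 0}
    - {"grip": 0.5, "x": -0.04, "y": 0, "z": 0, "twist": 0}
    - {"grip": 0.5, "x": -0.04, "y": 0, "z": 0, "twist": 0}
    - {"grip": 0.5, "x": -0.04, "y": 0, "z": 0, "twist": 0}
    - {"grip": 0.5, "x": 0, "y": 0, "z": 0, "twist": 0}
    - {"grip": 0.5, "x": 0, "y": 0, "z": 0, "twist": 0}

```text
clock: 41.35
ee_pos: [549.0, 361.0, 203.9]
eef_rot: [-0.021, -0.696, 0.718, 0.007]
ft_force: [-1.0, -0.7, 0.7]
width: 42.7
```

```bash
python3 - <<'E'
from h import *
plan(542,164,250,-1.5983)
for cam in ['top','scene']:
    im,d=snap(cam,cam+'5.png',crop=(100,90,380,300) if cam=='top' else (230,190,480,380),s=2.8); P=cloud(cam,d)
    k=P[(P[...,2]>105)&(P[...,2]<140)&(abs(P[...,0]-543)<25)&(abs(P[...,1]-164)<25)]; print(cam,'knob top',len(k),k.mean(0).round(1),np.percentile(k[:,2],[5,50,95]).round(1))
    h=P[(P[...,2]>112)&(P[...,2]<125)&(abs(P[...,0]-540)<40)&(abs(P[...,1])<60)]; print('handle',len(h),cv2.minAreaRect(h[:,:2].astype(np.float32)))
discs('scene','fresh0',70); discs('scene','tested0',28)
E
```

```text
tool d [198.    2.7 -42. ] yaw -1.6012 tilt -0.99902 twist -0.0029 pos [549.  361.  203.9] q1,q6 [ 0.81 -0.84] F [-1.  -0.7  0.7] t 41.35 w 42.7
top knob top 78 [541.4 162.7 117.7] [107.5 118.6 122.3]
handle 140 ((539.507568359375, 3.6449108123779297), (39.1036376953125, 16.795286178588867), 87.9725341796875)
scene knob top 107 [546.9 162.8 116.4] [106.4 118.7 122.2]
handle 168 ((541.6321411132812, 3.8974571228027344), (39.54648971557617, 17.777605056762695), 88.77609252929688)
fresh0 skip [165. 150. 182. 173.] 35.78496780702619
scene fresh0 0.77 [246. 238. 273. 251.] 72 z 69.8 mean [555.  -71.9] box [555.  -71.4  13.2  35.7] circ [552.8 -71.7  18.2] rgb [78. 76. 71.]
scene fresh0 0.56 [286. 243. 306. 266.] 73 z 69.5 mean [557.2   2.9] box [557.4   3.1  35.6  12.4] circ [553.    3.5  17.8] rgb [76. 75. 69.]
scene tested0 0.95 [433. 213. 453. 235.] 233 z 28.2 mean [382.2 322.9] box [381.6 323.   42.8  46.9] circ [380.7 322.7  24.3] rgb [114. 110. 103.]
scene tested0 0.94 [436. 243. 454. 263.] 295 z 28.2 mean [468.5 323.7] box [468.  323.5  45.5  47.1] circ [467.7 324.8  24.7] rgb [114. 109. 103.]
scene tested0 0.51 [271. 205. 292. 226.] 127 z 25.6 mean [424.3 -38.6] box [424.9 -40.   41.4  44.1] circ [424.7 -38.9  23.2] rgb [41. 90. 46.]
```

View pics/scene5.png

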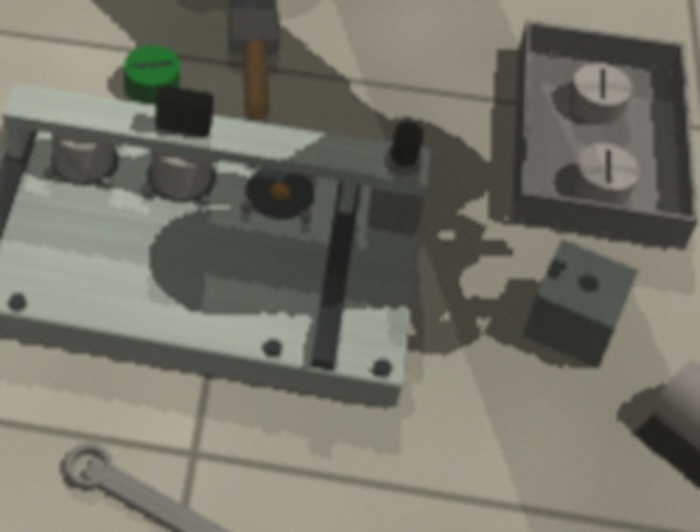

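```bash
python3 - <<'E'
from h import *
for cam in ['top','scene']:
    im,d=snap(cam); P=cloud(cam,d)
    for n,x,y in [('knob',543,163),('handle',540,3.5)]:
        k=P[(P[...,2]>113)&(P[...,2]<140)&(abs(P[...,0]-x)<14)&(abs(P[...,1]-y)<14)]; print(cam,n,len(k),k.mean(0).round(1),np.percentile(k[:,2],[50,75,90]).round(1))
E
```

```text
top knob 70 [541.8 163.1 119.2] [119.3 120.7 122. ]
top handle 101 [538.7   3.4 120.3] [120.5 121.8 123.2]
scene knob 83 [546.2 163.1 119.1] [119.7 120.9 121.6]
scene handle 109 [543.    3.8 120. ] [120.5 121.6 122.9]
```

```bash
python3 -c "
from h import *
print(ctrl.job_done())"
```

```text
the job is handed in; nothing more can be done
None
```

The specimen change is finished and the job is handed in, at about 42 s on the robot's clock. `job_done()` gave no verdict.

- **Discs:** I slid the bridge back to its stop and moved both tested discs into the tray. This run had two tested and two fresh discs. The fresh ones went onto the −y and middle stations, leaving the +y station empty. I left the green and blue look-alikes, the weight and the brush alone.
- **Bridge and pin:** I closed the bridge onto its stop, put the locking pin through the bridge and lug, then released it and moved the arm clear.

**Last checks:**
- **Tested discs:** both lie flat in the tray, about 50 mm or less from its centre.
- **Fresh discs:** with the bridge open, their tops measured 70 mm and were level, and their centres were within about 3 mm of the station axes. The sensing pins could not be read directly; I take them as pressed from those heights. With the bridge closed, the visible parts still read about 70 mm.
- **Bridge:** I felt the closed stop at 14.6 N, with the handle at x = 537.7 mm.
- **Locking pin:** its knob top is about 1 mm below the handle top in both cameras, as expected with the pin fully home.

**Disagreements:**
- **Camera positions:** the two cameras differed by 2–5 mm in x at the handle and the bridge hole. I used the robot's own readings from gripping the handle and the knob instead.
- **Tool tilt:** the tool drifted up to 0.07 rad from vertical during the moves. It was about 0.04 rad while inserting the pin, which went in with no more than about 3 N.

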